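Put the clay stamps away in the flap-covered crate

ROBOT

A 6-joint arm with a two-finger parallel gripper is mounted at the origin on the work surface. World frame = base frame: x ahead of the robot, y to its left, z up, the work surface at z = 0. Lengths are in m, angles in degrees, forces in N, time in s.
With the tool pointing down it reaches from about 0.35 to 0.875 m from the base axis. Payload 4.2 kg.
Tool frame: the origin (TCP) lies midway between the tips of the shut fingers; the grasp point (between the pads) lies 19 mm behind it; z points along the fingers, y is the line along which they close (so a half turn about z gives the same grasp; the last joint's range is limited). The gripper opens to 87 mm and grips with 3 to 60 N. Pads are 19 mm wide; open, the fingers measure 117 mm over their backs; the gripper's body (75 mm by 190 mm) begins 51 mm behind the grasp point.
Start: joints at [83.629, 22.042, 0.453, 0, -68.411, -14.817], TCP at [0.226, 0.583, 0.223] pointing down, gripper open.
Joint ranges: [-179.83, 179.83], [-69.29, 118.12], [-61.27, 80.66], [-181.25, 117.63], [-171.15, -9.14], [-177.46, 177.46]. Speed limits (degrees/s): [159.86, 159.86, 180, 180, 180, 180].

INTERFACE

Orientations are given as a 3x3 rotation matrix whose columns are the frame's x, y, z axes.
In Python, from station import * gives the robot as it stands. The module is installed in compiled form; this text tells all that it offers.
- The arm moves only by the tool servo_tool, never from a script. Its argument "deltas" is a list of rows, each an object of numbers: "tx", "ty", "tz": the shift along the tool's x, y, z in mm; "ax", "ay", "az": the turn, a rotation vector about the tool's x, y, z in rad; "claw": the finger opening in mm, from 0 to 87. In form: [{"tx": .., "ty": .., "tz": .., "ax": .., "ay": .., "az": .., "claw": ..}, ...]. A call has 1 to 12 rows; each row is the pose to reach, as a shift and turn from the pose commanded when the call began, along the tool's axes at that moment; what a row does not reach only later rows make up. A row lasts 1/12 s, in which the tool goes at most 41.7 mm and 7.16 degrees, less where a joint would pass 70% of its speed; a pose out of reach is approached as far as the arm can. A call with a gripper value outside its range is refused whole. The fingers move at their own pace and stop on an object; the grip force is fixed at half the most. Time passes only in rows, so rows that repeat a pose let the fingers close. It gives the time, the measured TCP pose, the force, the opening and the grip force at its end, in the units of the state.
- sense(): the state, without advancing time (a new reading comes with each control period).
- capture(name): name is "scene" or "top" or "wrist"; returns the picture (384x512x3 uint8, blue, green, red); there is no depth.
- calibration(name): a dict with "fx", "fy", "cx", "cy" (pixels), "cam_to_world" (4x4, takes a point from camera to world coordinates); the wrist camera has in their place "hand_eye" (4x4, takes a point from camera to tool coordinates, whose origin is the TCP and whose axes are the flange's). Camera axes: x right, y down, z forward; pixel columns grow to the right and rows downward; lengths in m; the calibration is good to about 2 mm. A picture is of the moment at which its call begins: read the wrist's pose just before it. calibration takes no time and is no camera call.
- finish_job(): hands the job in; it is judged then, once.
Trained networks look in the newest picture that a camera, given by its name, has taken for a name from the list of things; names that differ only in an ending like _2 or _b are one class to them, and where a whole thing is asked for, a point or a joint stands for the part that bears it (a point fixed in the world has none). Each returns a list of dicts, best first, with "confidence" (0 to 1); they miss things now and then, are a little off and sometimes report something else, mostly with a low value. They report only what shows in the picture. A call takes as long as a camera call. They do not tell look-alikes from the thing itself.
- recognise(label, camera): "xyz" ([x, y, z] in m, in the coordinates of the camera as it stood for that picture, good to about 4 mm: the middle of the surface that is visible of it).
- trace(label, camera): "mask" (384x512 bool, what is visible of it).
The state is a dict: "time_s": time; "joints": joint angles; "joint_velocities": joint speeds; "effort": joint torques, N m; "tcp_pos": TCP position; "ee_rot": TCP orientation; "wrist_force": force on the tool from outside, world axes, zero at the start; "moment": the same for the moment, N m; "gripper_width": opening from 0.0 (shut) to 1.0 (fully open); "gripper_force": force on a finger pad.
Only numpy, scipy, OpenCV 4.12 (cv2) and the standard library are available. Lean on these libraries where they do the work, as an engineer would, in place of code of your own. Each camera call takes 0.05 s, during which the arm holds its last target. There are 200 camera calls.

TASK

Pull the extractor knob up to its detent so that the fan runs, then put every hand stamp from the tray upright into an empty cell of the crate, one to a cell and standing on the cell floor; some cells are already filled under their flaps, so feel for empty ones gently and never force a flap that does not give. Once all the stamps are in, push the knob fully back in, and leave the bowl, the sun tile and the glaze jar where they are.

Things in the scene. Friction and masses are not known exactly. Their poses are not given: they have to be found in the camera images.
- crate: plywood stamp crate fixed to the bench, 210 x 142 mm, rim 50 mm high; six square cells, 3 along its x by 2 along its y, each 62 mm wide inside, pitch 68 mm, inner floor 6 mm above the bench. Two cells, different each time, already hold a short bisque puck (44 mm across, top 11 mm below the rim), unseen under the flaps. Origin: centre of the underside, x along the 210 mm side, z up
- cell0 (a point): middle of the covered mouth of cell 0 of the crate, level with the rim, 50 mm above the bench (place 0 of 0-2 along the crate's x, 0 of 0-1 along its y). Every cell is covered by two light aluminium flaps, level with the rim, hinged on its -x and +x walls (crate frame), meeting in the middle; they swing down when pushed and spring shut
- cell1 (a point): middle of the covered mouth of cell 1 of the crate, level with the rim, 50 mm above the bench (place 1 of 0-2 along the crate's x, 0 of 0-1 along its y). Pressed in the middle, the flaps of any empty cell give way at about 1 N for at least 22 mm; those of a filled cell stop hard after about 8 mm
- cell2 (a point): middle of the covered mouth of cell 2 of the crate, level with the rim, 50 mm above the bench (place 2 of 0-2 along the crate's x, 0 of 0-1 along its y). A stamp pushed down foot first through the flaps of any empty cell comes to stand on the cell floor, its top 44 mm above the rim
- cell3 (a point): middle of the covered mouth of cell 3 of the crate, level with the rim, 50 mm above the bench (place 0 of 0-2 along the crate's x, 1 of 0-1 along its y).
- cell4 (a point): middle of the covered mouth of cell 4 of the crate, level with the rim, 50 mm above the bench (place 1 of 0-2 along the crate's x, 1 of 0-1 along its y).
- cell5 (a point): middle of the covered mouth of cell 5 of the crate, level with the rim, 50 mm above the bench (place 2 of 0-2 along the crate's x, 1 of 0-1 along its y).
- stamp0: hand stamp for clay, standing on its foot on the cream tray: bisque-clay foot 42 mm across and 22 mm high, plain round wooden handle 30 mm across above it, 88 mm tall overall, about 0.16 kg, bottom-heavy; origin at the centre of the underside, z up along the handle. May be absent (None): three or four stamps are present.
- stamp1: hand stamp for clay, standing on its foot on the cream tray: bisque-clay foot 42 mm across and 22 mm high, plain round wooden handle 30 mm across above it, 88 mm tall overall, about 0.16 kg, bottom-heavy; origin at the centre of the underside, z up along the handle. May be absent (None): three or four stamps are present.
- stamp2: hand stamp for clay, standing on its foot on the cream tray: bisque-clay foot 42 mm across and 22 mm high, plain round wooden handle 30 mm across above it, 88 mm tall overall, about 0.16 kg, bottom-heavy; origin at the centre of the underside, z up along the handle. May be absent (None): three or four stamps are present.
- stamp3: hand stamp for clay, standing on its foot on the cream tray: bisque-clay foot 42 mm across and 22 mm high, plain round wooden handle 30 mm across above it, 88 mm tall overall, about 0.16 kg, bottom-heavy; origin at the centre of the underside, z up along the handle. May be absent (None): three or four stamps are present.
- tray: cream plastic tray fixed to the bench, 270 x 250 mm, floor 6 mm thick, rim 14 mm high; origin at the centre of its underside
- knob (a joint): push-pull knob of the dust extractor, on top of the grey switch box: 0 = pushed fully in (off), 0.018 m = pulled straight up to its detent (on). A spring snaps it to whichever end is nearer; it takes about 6 N to pull or push it past the middle
- knob_top (a point): centre of the top of the black round knob head (32 mm across, 18 mm high, on a 12 mm stem): 100 mm above the bench when in, 118 mm when out. The head's underside is 22 mm above the switch box when in; the box is 85 x 85 x 60 mm high, fixed to the bench
- bowl: bystander: unfired grey clay bowl, 90 mm across, 50 mm high; origin at the centre of its underside
- sun: bystander: grey clay sun tile, 94 mm across, 13 mm thick; origin at the centre of its underside
- glaze: bystander: white glaze jar, 64 mm across, 85 mm high; origin at the centre of its underside
Mind the look-alikes: they are no part of the job. Leave any turquoise look-alike of the stamp3 alone.

How it is judged:
By the outcome, as a careful person would: the job done as asked, in the order asked, and still so for the second after the job is handed in, with the robot touching nothing.
Of hid0, hid1, hid2, hid3, hid4, hid5 only 2 to 2 are there at a start; the rules pass over those that are not, and their reading is None.
Of stamp0, stamp1, stamp2, stamp3 only 3 to 4 are there at a start; the rules pass over those that are not, and their reading is None.
At some moment in a run one of stamp0, stamp1, stamp2, stamp3 may be knocked a few centimetres aside while the robot is not near it.
It also fails if it takes over 210 s, if anything falls off the work surface, if the arm or the gripper's body presses on something with over 40 N, if the wrist force passes 120 N, or if a joint passes its speed limit or range.

## Working session

There is one attempt and no reset: what is moved stays moved. The work goes in short steps, Python scripts to look and compute and a tool call to move; the robot and the scene stay as the last step left them, time stands still between calls to the robot, and variables do not carry over. Pictures are saved under pics/ and viewed, at most 14 in all, crops included, and the job is handed in when it is done.

Besides the shell and the picture viewer there is one more tool, called after "Emit:" as a command line: name --argument value ..., lists and objects as JSON in quotes. servo_tool: Moves the arm, as the interface text tells. Its arguments: {"type":"object","properties":{"deltas":{"type":"array","items":{"type":"object","properties":{"tx":{"type":"number"},"ty":{"type":"number"},"tz":{"type":"number"},"ax":{"type":"number"},"ay":{"type":"number"},"az":{"type":"number"},"claw":{"type":"number"}}}}},"required":["deltas"]}

```bash
mkdir -p pics
cat > h.py <<'E'
from station import *
import numpy as np, cv2
def T(cam):
    c=calibration(cam)
    if cam!="wrist": return np.array(c["cam_to_world"]),c
    s=sense(); W=np.eye(4); W[:3,:3]=s["ee_rot"]; W[:3,3]=s["tcp_pos"]
    return W@np.array(c["hand_eye"]),c
def ray(cam,u,v,z):
    M,c=T(cam); d=M[:3,:3]@np.array([(u-c["cx"])/c["fx"],(v-c["cy"])/c["fy"],1]); o=M[:3,3]
    return o+d*(z-o[2])/d[2]
def pix(cam,p):
    M,c=T(cam); q=np.linalg.inv(M)@np.append(p,1); return c["fx"]*q[0]/q[2]+c["cx"],c["fy"]*q[1]/q[2]+c["cy"]
def find(l,cam):
    M,c=T(cam); r=[]
    for d in recognise(l,cam):
        p=(M@np.append(d["xyz"],1))[:3]; r.append((round(d["confidence"],2),p.round(3).tolist(),np.round(pix(cam,p)).tolist()))
    return r
E
python3 - <<'E'
from h import *
a=capture("top");b=capture("scene")
cv2.imwrite("pics/top.png",cv2.resize(a,(800,600)));cv2.imwrite("pics/scene.png",cv2.resize(b,(800,600)))
for l in ["stamp0","crate","tray","knob_top","bowl","sun","glaze"]:
    for c in ["top","scene"]: print(l,c,find(l,c))
s=sense();print(s["tcp_pos"],np.round(s["ee_rot"],3).tolist(),s["wrist_force"],s["time_s"])
E
```

```text
stamp0 top [(0.82, [0.561, -0.194, 0.072], [341.0, 196.0]), (0.79, [0.712, -0.103, 0.062], [303.0, 139.0]), (0.6, [0.42, -0.291, 0.064], [382.0, 255.0]), (0.58, [0.457, -0.186, 0.08], [339.0, 238.0]), (0.56, [0.487, 0.002, 0.087], [262.0, 224.0]), (0.55, [0.539, -0.314, 0.062], [389.0, 206.0])]
stamp0 scene [(0.88, [0.47, -0.184, 0.054], [196.0, 157.0]), (0.83, [0.507, 0.011, 0.047], [257.0, 179.0]), (0.73, [0.729, -0.104, 0.047], [193.0, 233.0]), (0.66, [0.557, -0.313, 0.053], [143.0, 171.0]), (0.58, [0.572, -0.19, 0.052], [182.0, 182.0]), (0.5, [0.435, -0.285, 0.048], [168.0, 146.0])]
crate top [(0.76, [0.5, 0.225, 0.047], [174.0, 219.0]), (0.58, [0.715, -0.23, 0.014], [349.0, 144.0])]
crate scene [(0.85, [0.522, 0.239, 0.051], [336.0, 196.0])]
tray top [(0.83, [0.498, -0.252, 0.009], [359.0, 224.0])]
tray scene [(0.77, [0.532, -0.249, 0.005], [170.0, 180.0])]
knob_top top [(0.75, [0.498, 0.229, 0.051], [172.0, 220.0]), (0.68, [0.496, -0.253, 0.009], [360.0, 225.0]), (0.62, [0.601, -0.037, 0.103], [278.0, 177.0])]
knob_top scene [(0.54, [0.356, -0.042, 0.039], [251.0, 143.0])]
bowl top [(0.91, [0.372, -0.039, 0.023], [278.0, 272.0])]
bowl scene [(0.72, [0.522, 0.238, 0.05], [335.0, 196.0]), (0.59, [0.355, -0.04, 0.031], [251.0, 145.0])]
sun top [(0.93, [0.718, -0.233, 0.011], [350.0, 143.0])]
sun scene [(0.79, [0.724, -0.225, 0.015], [152.0, 230.0])]
glaze top [(0.56, [0.727, 0.13, 0.085], [213.0, 129.0])]
glaze scene [(0.76, [0.757, 0.14, 0.073], [286.0, 256.0])]
[0.2258629  0.58274435 0.2226085 ] [[0.932, -0.361, -0.0], [-0.361, -0.932, 0.0], [-0.0, -0.0, -1.0]] [-0.0802633   0.49872932 -0.6400877 ] 0.8
```

View pics/top.png

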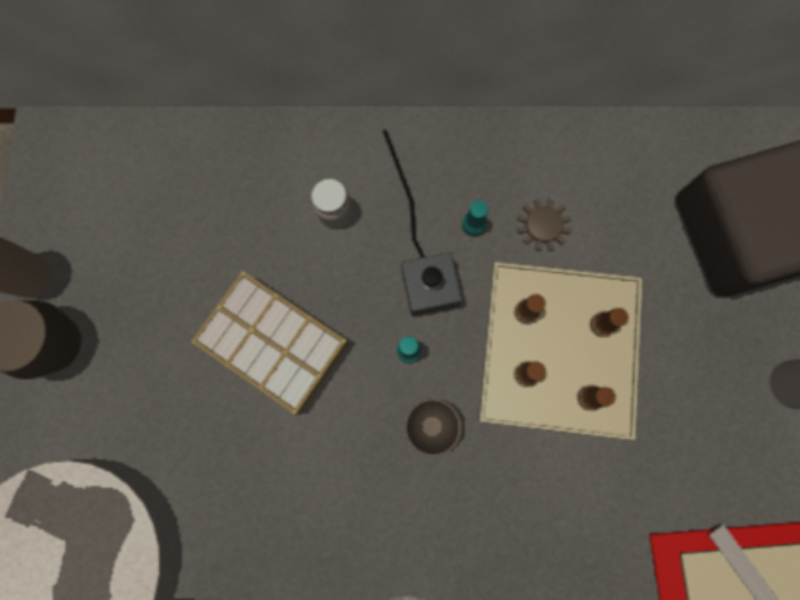

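View pics/scene.png

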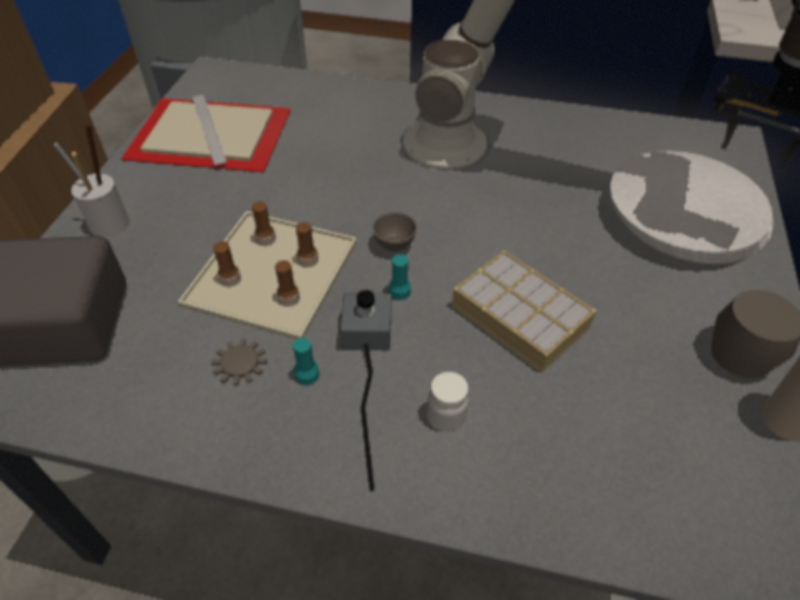

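The four brown stamps on the tray are at about (341,196), (339,238), (389,206) and (382,255) in 512-px top coordinates. The turquoise ones at (303,139) and (262,224) stand off the tray, so they are look-alikes to leave alone. One enlarged crop will confirm this and give exact pixels.

```bash
cat >> h.py <<'E'
def crop(img,u0,v0,u1,v1,k,name):
    cv2.imwrite(name,cv2.resize(img[v0:v1,u0:u1],None,fx=k,fy=k,interpolation=cv2.INTER_CUBIC))
def crate(img):
    hsv=cv2.cvtColor(img,cv2.COLOR_BGR2HSV)
    best=None
    m=((img.max(2)>105)).astype(np.uint8)[165:275,115:230]
    m=cv2.morphologyEx(m,cv2.MORPH_CLOSE,np.ones((5,5)))
    cs,_=cv2.findContours(m,cv2.RETR_EXTERNAL,cv2.CHAIN_APPROX_NONE)
    c=max(cs,key=cv2.contourArea)
    return cv2.boxPoints(cv2.minAreaRect(c))+[115,165]
E
python3 - <<'E'
from h import *
a=cv2.imread("pics/top.png") ; a=capture("top")
crop(a,250,120,420,290,3.5,"pics/c1.png")
crop(a,115,165,230,275,5,"pics/c2.png")
print(calibration("top"))
b=crate(a);print(b)
P=np.array([ray("top",u,v,.05) for u,v in b]);print(P.round(4),[np.linalg.norm(P[i]-P[(i+1)%4]).round(4) for i in range(4)],P.mean(0))
E
```

```text
{'fx': 378.92943845519375, 'fy': 378.92943845519375, 'cx': 255.0487656431975, 'cy': 190.3483039290984, 'cam_to_world': array([[ 0.01680819, -0.98167279,  0.18983154,  0.39301629],
       [-0.99946156, -0.01114509,  0.03086056, -0.00983926],
       [-0.02817928, -0.19024804, -0.98133155,  1.00111874],
       [ 0.        ,  0.        ,  0.        ,  1.        ]])}
[[120.63939667 219.38879013]
 [153.47696686 171.27793312]
 [220.88414764 217.28601456]
 [188.04657745 265.39687347]]
[[0.4978 0.3611 0.05  ]
 [0.6246 0.2854 0.05  ]
 [0.5066 0.1054 0.05  ]
 [0.3859 0.1828 0.05  ]] [np.float64(0.1476), np.float64(0.2153), np.float64(0.1434), np.float64(0.2105)] [0.50373141 0.23367171 0.05      ]
```

View pics/c1.png

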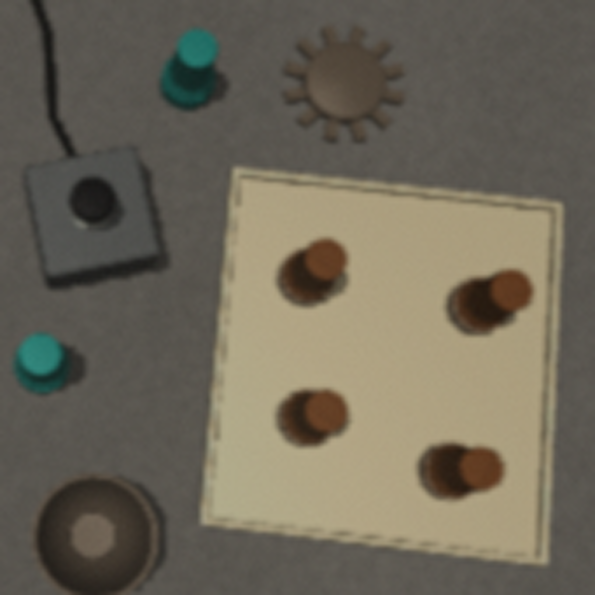

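View pics/c2.png

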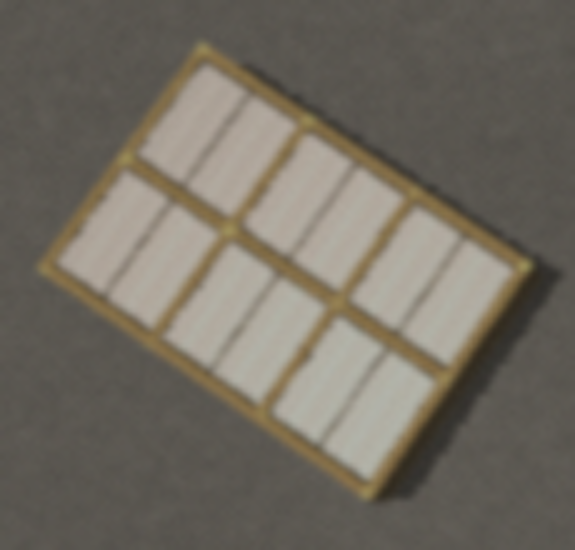

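The crops show four brown stamps on the tray, with handle tops at (326,259), (511,290), (325,411) and (481,469). Both turquoise ones are off the tray. The knob is at (93,199). In the crate crop, the corners are at (203,46), (530,265), (372,495) and (43,268).

```bash
cat >> h.py <<'E'
def stamps(img=None):
    "handle-top centres of the brown stamps on the tray, top camera"
    if img is None: img=capture("top")
    h=cv2.cvtColor(img,cv2.COLOR_BGR2HSV); r=[]
    m=((h[...,0]<16)&(h[...,1]>110)&(h[...,2]>75)).astype(np.uint8)
    m=cv2.morphologyEx(m,cv2.MORPH_OPEN,np.ones((3,3)))
    n,l,st,ce=cv2.connectedComponentsWithStats(m)
    for i in range(1,n):
        if 40<st[i,4]<300 and 280<ce[i][0]<430 and 140<ce[i][1]<300: r.append((ce[i].round(1).tolist(),int(st[i,4]),ray("top",*ce[i],.094)[:2].round(4).tolist()))
    return r
def totool(p):
    "offset (mm, tool axes) from the present TCP to world point p"
    s=sense(); return (np.array(s["ee_rot"]).T@(np.array(p)-s["tcp_pos"])*1000).round(1)
E
python3 - <<'E'
from h import *
print(*stamps(),sep="\n")
for u,v in [(326,259),(511,290),(325,411),(481,469)]: print(ray("top",u/3.5+250,v/3.5+120,.094).round(4))
print("knob",ray("top",93/3.5+250,199/3.5+120,.1).round(4))
P=np.array([ray("top",u/5+115,v/5+165,.05)[:2] for u,v in [(203,46),(530,265),(372,495),(43,268)]])
print(P.round(4),P.mean(0),[np.linalg.norm(P[i]-P[(i+1)%4]).round(4) for i in range(4)])
d=(P[1]-P[0])+(P[2]-P[3]);ex=d/np.linalg.norm(d);e=(P[3]-P[0])+(P[2]-P[1]);print("yaw",np.degrees(np.arctan2(ex[1],ex[0])),np.degrees(np.arctan2(e[1],e[0])))
print(totool([.601,-.037,.25]),np.array(calibration("wrist")["hand_eye"]).round(3),calibration("wrist")["fx"])
E
```

```text
([342.9, 193.8], 99, [0.5625, -0.194])
([395.8, 202.6], 101, [0.5424, -0.3196])
([342.9, 237.1], 107, [0.4582, -0.1911])
([387.1, 253.5], 111, [0.4215, -0.2929])
[ 0.5619 -0.1946  0.094 ]
[ 0.5418 -0.32    0.094 ]
[ 0.4574 -0.1911  0.094 ]
[ 0.4203 -0.2937  0.094 ]
knob [ 0.6014 -0.0334  0.1   ]
[[0.6168 0.2793]
 [0.5048 0.105 ]
 [0.3894 0.1796]
 [0.4999 0.3537]] [0.50273257 0.22939798] [np.float64(0.2072), np.float64(0.1375), np.float64(0.2062), np.float64(0.1385)]
yaw -122.57064515596505 147.336317536953
[573.8 442.2 -27.5] [[-0.001 -0.957 -0.289  0.079]
 [ 1.    -0.001 -0.     0.   ]
 [ 0.    -0.289  0.957 -0.162]
 [ 0.     0.     0.     1.   ]] 295.502923229519
```

Emit:
servo_tool --deltas '[{"tx":287,"ty":221,"tz":-27},{"tx":287,"ty":221,"tz":-27},{"tx":287,"ty":221,"tz":-27},{"tx":287,"ty":221,"tz":-27},{"tx":287,"ty":221,"tz":-27},{"tx":287,"ty":221,"tz":-27},{"tx":287,"ty":221,"tz":-27},{"tx":287,"ty":221,"tz":-27},{"tx":287,"ty":221,"tz":-27},{"tx":287,"ty":221,"tz":-27}]'

```text
schema error: expected keys tx, ty, tz, ax, ay, az, claw
```

Emit:
servo_tool --deltas '[{"tx":250,"ty":240,"tz":-80,"ax":0,"ay":0,"az":0,"claw":50},{"tx":250,"ty":240,"tz":-80,"ax":0,"ay":0,"az":0,"claw":50},{"tx":250,"ty":240,"tz":-80,"ax":0,"ay":0,"az":0,"claw":50},{"tx":250,"ty":240,"tz":-80,"ax":0,"ay":0,"az":0,"claw":50},{"tx":250,"ty":240,"tz":-80,"ax":0,"ay":0,"az":0,"claw":50},{"tx":250,"ty":240,"tz":-80,"ax":0,"ay":0,"az":0,"claw":50},{"tx":250,"ty":240,"tz":-80,"ax":0,"ay":0,"az":0,"claw":50},{"tx":250,"ty":240,"tz":-80,"ax":0,"ay":0,"az":0,"claw":50},{"tx":250,"ty":240,"tz":-80,"ax":0,"ay":0,"az":0,"claw":50},{"tx":250,"ty":240,"tz":-80,"ax":0,"ay":0,"az":0,"claw":50},{"tx":250,"ty":240,"tz":-80,"ax":0,"ay":0,"az":0,"claw":50},{"tx":250,"ty":240,"tz":-80,"ax":0,"ay":0,"az":0,"claw":50}]'

```text
time_s: 1.9
tcp_pos: [0.3721, 0.2688, 0.3025]
ee_rot: [[0.932, -0.362, -0.0], [-0.362, -0.932, 0.0], [-0.0, -0.0, -1.0]]
wrist_force: [-0.3, -0.1, 0.4]
gripper_width: 0.575
gripper_force: 0.0
```

Run:
```python
from h import *
s=sense();a=capture("wrist");s2=sense();print(s["tcp_pos"],s2["tcp_pos"],s["time_s"])
b=cv2.resize(a,(800,600),interpolation=cv2.INTER_CUBIC)
C=np.array([.5027,.2294]);ex=np.array([np.cos(np.radians(57.4)),np.sin(np.radians(57.4))]);ey=np.array([-ex[1],ex[0]])
for i in (-1,1):
  for j in (-1,1):
    u=pix("wrist",np.append(C+i*.105*ex+j*.071*ey,.05));print(np.array(u)*1.5625);cv2.circle(b,tuple(int(x*1.5625) for x in u),4,(0,0,255),1)
cv2.imwrite("pics/w1.png",b)
```

```text
[0.37211241 0.26875337 0.30245525] [0.37193045 0.26905007 0.30219715] 1.9
[528.23069361   8.0028416 ]
[483.06423263 187.07242126]
[264.3713788  -53.36632842]
[244.75131874 137.46311817]
```

View pics/w1.png

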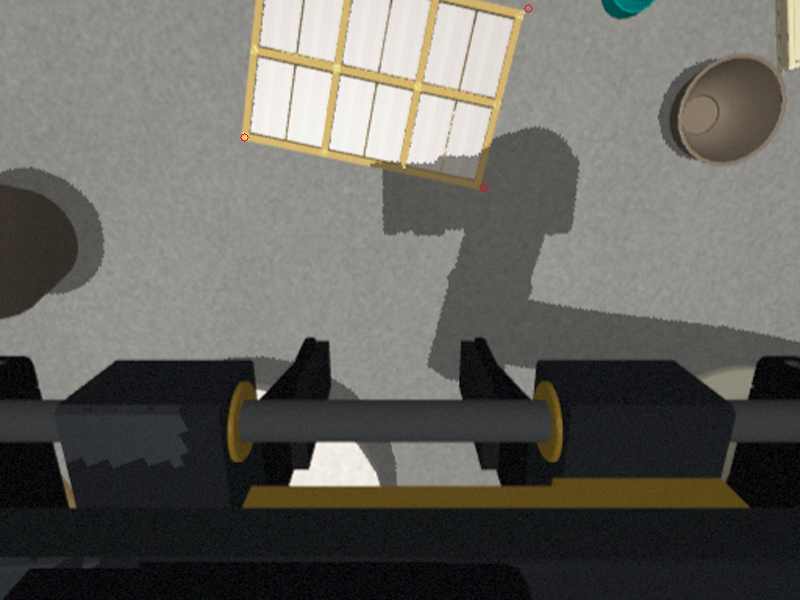

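The model corners land within a few px of the real ones, with the visible rim corners at (246,137), (481,188) and (523,13). I'll fit the crate pose to those and go on to the knob.

Run:
```python
from h import *
w=np.array([ray("wrist",u/1.5625,v/1.5625,.05)[:2] for u,v in [(246,137),(481,188),(523,13)]])
print(w.round(4),np.linalg.norm(w[1]-w[0]),np.linalg.norm(w[2]-w[1]), "centre",(w[0]+w[2])/2)
d=w[0]-w[1];print(np.degrees(np.arctan2(d[1],d[0])));d=w[1]-w[2];print(np.degrees(np.arctan2(d[1],d[0])))
print(totool([.6014,-.0334,.21]))
```

```text
[[0.4994 0.3549]
 [0.3862 0.1811]
 [0.5041 0.1076]] 0.20742179274190467 0.13893888717970176 centre [0.50173885 0.23125525]
56.92428751370977
148.02477919217483
[323.2 199.2  92.2]
```

Emit:
servo_tool --deltas '[{"tx":323,"ty":199,"tz":72,"ax":0,"ay":0,"az":0,"claw":55},{"tx":323,"ty":199,"tz":72,"ax":0,"ay":0,"az":0,"claw":55},{"tx":323,"ty":199,"tz":72,"ax":0,"ay":0,"az":0,"claw":55},{"tx":323,"ty":199,"tz":72,"ax":0,"ay":0,"az":0,"claw":55},{"tx":323,"ty":199,"tz":72,"ax":0,"ay":0,"az":0,"claw":55},{"tx":323,"ty":199,"tz":72,"ax":0,"ay":0,"az":0,"claw":55},{"tx":323,"ty":199,"tz":72,"ax":0,"ay":0,"az":0,"claw":55},{"tx":323,"ty":199,"tz":72,"ax":0,"ay":0,"az":0,"claw":55},{"tx":323,"ty":199,"tz":72,"ax":0,"ay":0,"az":0,"claw":55},{"tx":323,"ty":199,"tz":72,"ax":0,"ay":0,"az":0,"claw":55},{"tx":323,"ty":199,"tz":72,"ax":0,"ay":0,"az":0,"claw":55},{"tx":323,"ty":199,"tz":72,"ax":0,"ay":0,"az":0,"claw":55}]'

```text
time_s: 2.95
tcp_pos: [0.6014, -0.033, 0.2292]
ee_rot: [[0.932, -0.361, -0.002], [-0.361, -0.932, -0.0], [-0.002, 0.001, -1.0]]
wrist_force: [0.4, 0.0, 0.5]
gripper_width: 0.631
gripper_force: 0.0
```

Run:
```python
from h import *
a=capture("wrist")
b=cv2.resize(a,(800,600),interpolation=cv2.INTER_CUBIC)
u=pix("wrist",[.6014,-.0334,.1]);cv2.circle(b,tuple(int(x*1.5625) for x in u),4,(0,0,255),1)
print(u,find("knob_top","wrist"),sense()["tcp_pos"]);cv2.imwrite("pics/w2.png",b)
```

```text
(np.float64(252.78629039656275), np.float64(174.48612762912774)) [(0.97, [0.606, -0.031, 0.104], [249.0, 172.0])] [ 0.60115691 -0.0321226   0.23067529]
```

View pics/w2.png

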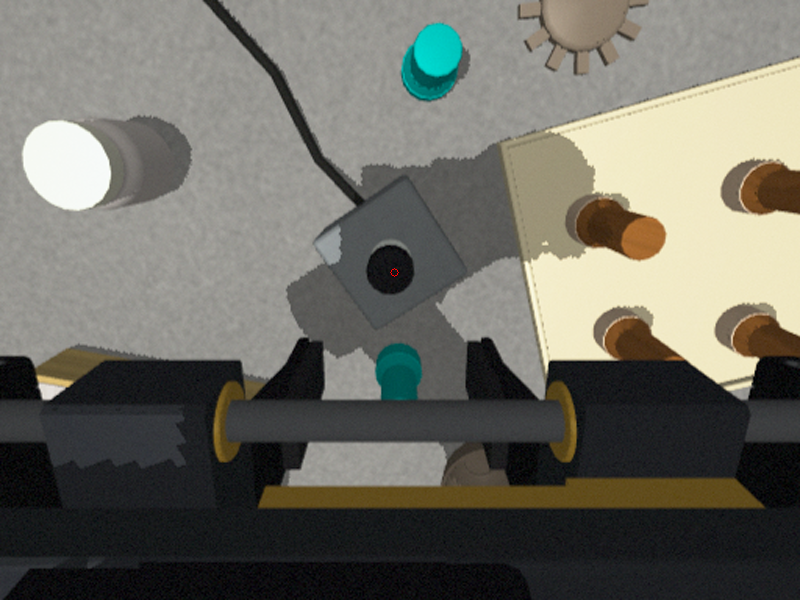

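The knob head centre shows at (390,269), about 5 px left of the prediction. Both turquoise pieces are clear of the fingers.

Run:
```python
from h import *
k=ray("wrist",390/1.5625,269/1.5625,.1);print(k, totool([k[0],k[1],.073]))
```

```text
[ 0.60479474 -0.03085431  0.1       ] [  3.   -2.5 157.7]
```

Emit:
servo_tool --deltas '[{"tx":2,"ty":-2,"tz":40,"ax":0,"ay":0,"az":0,"claw":60},{"tx":2,"ty":-2,"tz":80,"ax":0,"ay":0,"az":0,"claw":60},{"tx":2,"ty":-2,"tz":110,"ax":0,"ay":0,"az":0,"claw":60},{"tx":2,"ty":-2,"tz":135,"ax":0,"ay":0,"az":0,"claw":60},{"tx":2,"ty":-2,"tz":150,"ax":0,"ay":0,"az":0,"claw":60},{"tx":2,"ty":-2,"tz":157,"ax":0,"ay":0,"az":0,"claw":60},{"tx":2,"ty":-2,"tz":157,"ax":0,"ay":0,"az":0,"claw":60},{"tx":2,"ty":-2,"tz":157,"ax":0,"ay":0,"az":0,"claw":25},{"tx":2,"ty":-2,"tz":157,"ax":0,"ay":0,"az":0,"claw":25},{"tx":2,"ty":-2,"tz":157,"ax":0,"ay":0,"az":0,"claw":25},{"tx":2,"ty":-2,"tz":157,"ax":0,"ay":0,"az":0,"claw":25},{"tx":2,"ty":-2,"tz":157,"ax":0,"ay":0,"az":0,"claw":25}]'

```text
time_s: 4.05
tcp_pos: [0.6045, -0.0325, 0.0745]
ee_rot: [[0.932, -0.361, 0.002], [-0.361, -0.932, 0.0], [0.001, -0.001, -1.0]]
wrist_force: [-1.2, 1.5, 1.2]
gripper_width: 0.395
gripper_force: 1.8
```

Emit:
servo_tool --deltas '[{"tx":0,"ty":0,"tz":0,"ax":0,"ay":0,"az":0,"claw":15},{"tx":0,"ty":0,"tz":0,"ax":0,"ay":0,"az":0,"claw":15},{"tx":0,"ty":0,"tz":0,"ax":0,"ay":0,"az":0,"claw":15},{"tx":0,"ty":0,"tz":-4,"ax":0,"ay":0,"az":0,"claw":15},{"tx":0,"ty":0,"tz":-8,"ax":0,"ay":0,"az":0,"claw":15},{"tx":0,"ty":0,"tz":-12,"ax":0,"ay":0,"az":0,"claw":15},{"tx":0,"ty":0,"tz":-15,"ax":0,"ay":0,"az":0,"claw":15},{"tx":0,"ty":0,"tz":-18,"ax":0,"ay":0,"az":0,"claw":15},{"tx":0,"ty":0,"tz":-18,"ax":0,"ay":0,"az":0,"claw":15},{"tx":0,"ty":0,"tz":-18,"ax":0,"ay":0,"az":0,"claw":15}]'

```text
time_s: 4.88
tcp_pos: [0.6051, -0.0313, 0.0926]
ee_rot: [[0.933, -0.361, 0.003], [-0.361, -0.933, 0.002], [0.002, -0.002, -1.0]]
wrist_force: [0.4, 5.9, 3.0]
gripper_width: 0.357
gripper_force: 30.0
```

Emit:
servo_tool --deltas '[{"tx":0,"ty":0,"tz":0,"ax":0,"ay":0,"az":0,"claw":60},{"tx":0,"ty":0,"tz":0,"ax":0,"ay":0,"az":0,"claw":60},{"tx":0,"ty":0,"tz":0,"ax":0,"ay":0,"az":0,"claw":60},{"tx":0,"ty":0,"tz":0,"ax":0,"ay":0,"az":0,"claw":60},{"tx":0,"ty":0,"tz":-20,"ax":0,"ay":0,"az":0,"claw":60},{"tx":0,"ty":0,"tz":-60,"ax":0,"ay":0,"az":0,"claw":60},{"tx":0,"ty":0,"tz":-100,"ax":0,"ay":0,"az":0,"claw":60},{"tx":0,"ty":0,"tz":-140,"ax":0,"ay":0,"az":0,"claw":60},{"tx":0,"ty":0,"tz":-140,"ax":0,"ay":0,"az":0,"claw":60},{"tx":0,"ty":0,"tz":-140,"ax":0,"ay":0,"az":0,"claw":60}]'

```text
time_s: 5.72
tcp_pos: [0.6053, -0.0327, 0.2347]
ee_rot: [[0.932, -0.362, 0.006], [-0.362, -0.932, 0.001], [0.006, -0.003, -1.0]]
wrist_force: [0.1, -0.1, -1.2]
gripper_width: 0.687
gripper_force: 0.0
```

```bash
cat >> h.py <<'E'
C=np.array([.5025,.2303]);ex=np.array([np.cos(np.radians(57.4)),np.sin(np.radians(57.4))]);ey=np.array([-ex[1],ex[0]])
CELL={i:C+(i%3-1)*.068*ex+(i//3-.5)*.068*ey for i in range(6)}
E
python3 - <<'E'
from h import *
a=capture("wrist");s=sense();print(s["tcp_pos"])
k=find("knob_top","wrist");print(k)
m=max(trace("knob_top","wrist"),key=lambda d:d["confidence"])["mask"]
v,u=np.nonzero(m);print(u.min(),u.max(),v.min(),v.max(),u.mean(),v.mean())
g=(a[140:200,225:275].max(2)<25);vv,uu=np.nonzero(g);n,l,st,ce=cv2.connectedComponentsWithStats(g.astype(np.uint8));print(st,ce+[225,140])
for z in (.1,.118): print(pix("wrist",[.605,-.031,z]), pix("wrist",[.605+.016,-.031,z])) 
print({i:CELL[i].round(4).tolist() for i in CELL}); print("cell5",totool([*CELL[5],.065]))
R=np.array(s["ee_rot"]);print("ex tool",R.T@np.append(ex*68,0),"ey",R.T@np.append(ey*68,0)); print(stamps())
E
```

```text
[ 0.60392293 -0.03269821  0.23217301]
[(0.77, [0.602, -0.03, 0.12], [249.0, 182.0]), (0.72, [0.466, -0.183, 0.036], [397.0, 216.0])]
236 267 164 196 251.49333333333334 180.0121212121212
[[   0    0   50   60 2381]
 [  12   24   30   32  619]] [[249.01637967 166.78370433]
 [251.36025848 179.94830372]]
(np.float64(249.50116033644096), np.float64(173.64317553936476)) (np.float64(243.7022011241764), np.float64(159.33924477224355))
(np.float64(249.35261482041622), np.float64(178.4592602336493)) (np.float64(243.19549307097165), np.float64(163.35237161855787))
{0: [0.4945, 0.1547], 1: [0.5311, 0.212], 2: [0.5678, 0.2693], 3: [0.4372, 0.1913], 4: [0.4739, 0.2486], 5: [0.5105, 0.3059]}
cell5 [-208.3 -282.5  165.1]
ex tool [ 13.41250076 -66.66405789   0.09060306] ey [-6.66640887e+01 -1.34125710e+01 -4.71318496e-02]
[([342.5, 193.8], 105, [0.5625, -0.1931]), ([395.7, 202.4], 107, [0.5428, -0.3192]), ([342.6, 237.0], 110, [0.4583, -0.1905]), ([387.0, 253.5], 112, [0.4215, -0.2928])]
```

The knob is out: its head is at v=180, which fits z=0.118. All four stamps are in place. Next I'll feel the cells with the fingers shut.

Emit:
servo_tool --deltas '[{"tx":-208,"ty":-282,"tz":0,"ax":0,"ay":0,"az":0,"claw":0},{"tx":-208,"ty":-282,"tz":0,"ax":0,"ay":0,"az":0,"claw":0},{"tx":-208,"ty":-282,"tz":0,"ax":0,"ay":0,"az":0,"claw":0},{"tx":-208,"ty":-282,"tz":0,"ax":0,"ay":0,"az":0,"claw":0},{"tx":-208,"ty":-282,"tz":0,"ax":0,"ay":0,"az":0,"claw":0},{"tx":-208,"ty":-282,"tz":0,"ax":0,"ay":0,"az":0,"claw":0},{"tx":-208,"ty":-282,"tz":0,"ax":0,"ay":0,"az":0,"claw":0},{"tx":-208,"ty":-282,"tz":0,"ax":0,"ay":0,"az":0,"claw":0},{"tx":-208,"ty":-282,"tz":40,"ax":0,"ay":0,"az":0,"claw":0},{"tx":-208,"ty":-282,"tz":80,"ax":0,"ay":0,"az":0,"claw":0},{"tx":-208,"ty":-282,"tz":120,"ax":0,"ay":0,"az":0,"claw":0},{"tx":-208,"ty":-282,"tz":150,"ax":0,"ay":0,"az":0,"claw":0}]'

```text
time_s: 6.92
tcp_pos: [0.5095, 0.3044, 0.0767]
ee_rot: [[0.933, -0.361, -0.005], [-0.361, -0.933, -0.004], [-0.003, 0.006, -1.0]]
wrist_force: [0.3, -0.6, -0.3]
gripper_width: 0.01
gripper_force: 0.0
```

Emit:
servo_tool --deltas '[{"tx":0,"ty":0,"tz":10,"ax":0,"ay":0,"az":0,"claw":0},{"tx":0,"ty":0,"tz":10,"ax":0,"ay":0,"az":0,"claw":0},{"tx":0,"ty":0,"tz":10,"ax":0,"ay":0,"az":0,"claw":0},{"tx":0,"ty":0,"tz":10,"ax":0,"ay":0,"az":0,"claw":0}]'

```text
time_s: 7.25
tcp_pos: [0.5135, 0.3065, 0.0736]
ee_rot: [[0.933, -0.361, 0.003], [-0.361, -0.933, 0.002], [0.002, -0.003, -1.0]]
wrist_force: [0.5, 1.0, 0.8]
gripper_width: 0.003
gripper_force: 0.0
```

Run:
```python
from h import *
s=sense();print(s["tcp_pos"],s["wrist_force"],s["gripper_width"],totool([*CELL[5],.05]))
```

```text
[0.51349907 0.30654968 0.0736252 ] [0.48217367 0.96827686 0.78336521] 0.0026911616932514017 [-2.6  1.8 23.6]
```

Emit:
servo_tool --deltas '[{"tx":-2,"ty":1,"tz":10,"ax":0,"ay":0,"az":0,"claw":0},{"tx":-2,"ty":1,"tz":18,"ax":0,"ay":0,"az":0,"claw":0},{"tx":-2,"ty":1,"tz":23,"ax":0,"ay":0,"az":0,"claw":0},{"tx":-2,"ty":1,"tz":26,"ax":0,"ay":0,"az":0,"claw":0},{"tx":-2,"ty":1,"tz":28,"ax":0,"ay":0,"az":0,"claw":0},{"tx":-2,"ty":1,"tz":28,"ax":0,"ay":0,"az":0,"claw":0},{"tx":-2,"ty":1,"tz":28,"ax":0,"ay":0,"az":0,"claw":0}]'

```text
time_s: 7.83
tcp_pos: [0.5099, 0.3053, 0.0436]
ee_rot: [[0.932, -0.361, -0.0], [-0.361, -0.932, -0.0], [0.0, 0.0, -1.0]]
wrist_force: [-0.4, 0.1, -0.5]
gripper_width: 0.007
gripper_force: 0.2
```

Emit:
servo_tool --deltas '[{"tx":0,"ty":0,"tz":1,"ax":0,"ay":0,"az":0,"claw":0},{"tx":0,"ty":0,"tz":2,"ax":0,"ay":0,"az":0,"claw":0},{"tx":0,"ty":0,"tz":3,"ax":0,"ay":0,"az":0,"claw":0},{"tx":0,"ty":0,"tz":3,"ax":0,"ay":0,"az":0,"claw":0}]'

```text
time_s: 8.17
tcp_pos: [0.5099, 0.3054, 0.0405]
ee_rot: [[0.932, -0.361, 0.0], [-0.361, -0.932, 0.0], [0.0, -0.0, -1.0]]
wrist_force: [-0.1, -0.9, 0.1]
gripper_width: 0.005
gripper_force: 0.3
```

Emit:
servo_tool --deltas '[{"tx":0,"ty":0,"tz":1,"ax":0,"ay":0,"az":0,"claw":0},{"tx":0,"ty":0,"tz":2,"ax":0,"ay":0,"az":0,"claw":0},{"tx":0,"ty":0,"tz":2,"ax":0,"ay":0,"az":0,"claw":0}]'

```text
time_s: 8.42
tcp_pos: [0.5098, 0.3053, 0.0383]
ee_rot: [[0.932, -0.361, -0.0], [-0.361, -0.932, -0.0], [-0.0, 0.0, -1.0]]
wrist_force: [0.9, 0.5, 0.1]
gripper_width: 0.004
gripper_force: 0.3
```

Emit:
servo_tool --deltas '[{"tx":0,"ty":0,"tz":1,"ax":0,"ay":0,"az":0,"claw":0},{"tx":0,"ty":0,"tz":2,"ax":0,"ay":0,"az":0,"claw":0},{"tx":0,"ty":0,"tz":3,"ax":0,"ay":0,"az":0,"claw":0},{"tx":0,"ty":0,"tz":3,"ax":0,"ay":0,"az":0,"claw":0}]'

```text
time_s: 8.75
tcp_pos: [0.5097, 0.3053, 0.0353]
ee_rot: [[0.932, -0.361, -0.0], [-0.361, -0.932, -0.0], [-0.0, 0.0, -1.0]]
wrist_force: [0.6, -0.4, 1.0]
gripper_width: 0.003
gripper_force: 0.3
```

Cell 5 is empty: 15 mm deep at about 1 N. Next is cell 4.

Emit:
servo_tool --deltas '[{"tx":0,"ty":0,"tz":-30,"ax":0,"ay":0,"az":0,"claw":0},{"tx":-3,"ty":17,"tz":-30,"ax":0,"ay":0,"az":0,"claw":0},{"tx":-8,"ty":42,"tz":-30,"ax":0,"ay":0,"az":0,"claw":0},{"tx":-13,"ty":62,"tz":-30,"ax":0,"ay":0,"az":0,"claw":0},{"tx":-13,"ty":67,"tz":-30,"ax":0,"ay":0,"az":0,"claw":0},{"tx":-13,"ty":67,"tz":-30,"ax":0,"ay":0,"az":0,"claw":0},{"tx":-13,"ty":67,"tz":-22,"ax":0,"ay":0,"az":0,"claw":0},{"tx":-13,"ty":67,"tz":-15,"ax":0,"ay":0,"az":0,"claw":0},{"tx":-13,"ty":67,"tz":-11,"ax":0,"ay":0,"az":0,"claw":0},{"tx":-13,"ty":67,"tz":-9,"ax":0,"ay":0,"az":0,"claw":0},{"tx":-13,"ty":67,"tz":-9,"ax":0,"ay":0,"az":0,"claw":0}]'

```text
time_s: 9.67
tcp_pos: [0.4734, 0.2478, 0.0434]
ee_rot: [[0.932, -0.361, -0.001], [-0.361, -0.932, -0.001], [-0.001, 0.001, -1.0]]
wrist_force: [0.3, 0.7, 1.1]
gripper_width: 0.009
gripper_force: 0.2
```

Emit:
servo_tool --deltas '[{"tx":0,"ty":0,"tz":1,"ax":0,"ay":0,"az":0,"claw":0},{"tx":0,"ty":0,"tz":2,"ax":0,"ay":0,"az":0,"claw":0},{"tx":0,"ty":0,"tz":3,"ax":0,"ay":0,"az":0,"claw":0},{"tx":0,"ty":0,"tz":3,"ax":0,"ay":0,"az":0,"claw":0}]'

```text
time_s: 10.0
tcp_pos: [0.4735, 0.2477, 0.0415]
ee_rot: [[0.932, -0.361, 0.0], [-0.361, -0.932, 0.0], [0.0, -0.0, -1.0]]
wrist_force: [0.9, -0.4, 1.4]
gripper_width: 0.004
gripper_force: 0.3
```

Emit:
servo_tool --deltas '[{"tx":0,"ty":0,"tz":1,"ax":0,"ay":0,"az":0,"claw":0},{"tx":0,"ty":0,"tz":1.5,"ax":0,"ay":0,"az":0,"claw":0},{"tx":0,"ty":0,"tz":1.5,"ax":0,"ay":0,"az":0,"claw":0}]'

```text
time_s: 10.25
tcp_pos: [0.4735, 0.2476, 0.0401]
ee_rot: [[0.932, -0.361, 0.0], [-0.361, -0.932, 0.0], [0.0, -0.0, -1.0]]
wrist_force: [0.5, 0.1, 1.2]
gripper_width: 0.006
gripper_force: 0.3
```

Run:
```python
from h import *
s=sense();print(s["tcp_pos"],s["wrist_force"])
```

```text
[0.4734963  0.24758338 0.04006481] [0.52017343 0.08810593 1.19203257]
```

Nothing has stopped it yet at about 10 mm and 1.2 N. I'll go on in small steps.

Emit:
servo_tool --deltas '[{"tx":0,"ty":0,"tz":1,"ax":0,"ay":0,"az":0,"claw":0},{"tx":0,"ty":0,"tz":2,"ax":0,"ay":0,"az":0,"claw":0},{"tx":0,"ty":0,"tz":2,"ax":0,"ay":0,"az":0,"claw":0}]'

```text
time_s: 10.5
tcp_pos: [0.4734, 0.2476, 0.0379]
ee_rot: [[0.932, -0.361, -0.0], [-0.361, -0.932, -0.0], [-0.0, 0.0, -1.0]]
wrist_force: [1.2, 0.1, 0.5]
gripper_width: 0.003
gripper_force: 0.3
```

Emit:
servo_tool --deltas '[{"tx":0,"ty":0,"tz":1,"ax":0,"ay":0,"az":0,"claw":0},{"tx":0,"ty":0,"tz":2,"ax":0,"ay":0,"az":0,"claw":0},{"tx":0,"ty":0,"tz":2,"ax":0,"ay":0,"az":0,"claw":0}]'

```text
time_s: 10.75
tcp_pos: [0.4734, 0.2475, 0.0358]
ee_rot: [[0.932, -0.361, -0.0], [-0.361, -0.932, -0.0], [-0.0, 0.0, -1.0]]
wrist_force: [0.1, 0.7, 0.8]
gripper_width: 0.005
gripper_force: 0.3
```

Cell 4 is empty. Next is cell 3.

Emit:
servo_tool --deltas '[{"tx":0,"ty":0,"tz":-30,"ax":0,"ay":0,"az":0,"claw":0},{"tx":-3,"ty":17,"tz":-30,"ax":0,"ay":0,"az":0,"claw":0},{"tx":-8,"ty":42,"tz":-30,"ax":0,"ay":0,"az":0,"claw":0},{"tx":-13,"ty":62,"tz":-30,"ax":0,"ay":0,"az":0,"claw":0},{"tx":-13,"ty":67,"tz":-30,"ax":0,"ay":0,"az":0,"claw":0},{"tx":-13,"ty":67,"tz":-30,"ax":0,"ay":0,"az":0,"claw":0},{"tx":-13,"ty":67,"tz":-22,"ax":0,"ay":0,"az":0,"claw":0},{"tx":-13,"ty":67,"tz":-15,"ax":0,"ay":0,"az":0,"claw":0},{"tx":-13,"ty":67,"tz":-11,"ax":0,"ay":0,"az":0,"claw":0},{"tx":-13,"ty":67,"tz":-9,"ax":0,"ay":0,"az":0,"claw":0},{"tx":-13,"ty":67,"tz":-9,"ax":0,"ay":0,"az":0,"claw":0}]'

```text
time_s: 11.67
tcp_pos: [0.4374, 0.1903, 0.0445]
ee_rot: [[0.933, -0.361, -0.001], [-0.361, -0.933, -0.001], [-0.0, 0.001, -1.0]]
wrist_force: [-0.3, 0.6, 0.8]
gripper_width: 0.007
gripper_force: 0.6
```

Emit:
servo_tool --deltas '[{"tx":0,"ty":0,"tz":1,"ax":0,"ay":0,"az":0,"claw":0},{"tx":0,"ty":0,"tz":2,"ax":0,"ay":0,"az":0,"claw":0},{"tx":0,"ty":0,"tz":3,"ax":0,"ay":0,"az":0,"claw":0},{"tx":0,"ty":0,"tz":3,"ax":0,"ay":0,"az":0,"claw":0}]'

```text
time_s: 12.0
tcp_pos: [0.4375, 0.1902, 0.0437]
ee_rot: [[0.933, -0.36, 0.001], [-0.36, -0.933, -0.0], [0.001, -0.0, -1.0]]
wrist_force: [-3.8, -0.9, 14.9]
gripper_width: 0.003
gripper_force: 6.9
```

Cell 3 is filled: it stops at about 6.3 mm. Next is cell 0, with gentler steps.

Emit:
servo_tool --deltas '[{"tx":0,"ty":0,"tz":-25,"ax":0,"ay":0,"az":0,"claw":0},{"tx":17,"ty":3,"tz":-25,"ax":0,"ay":0,"az":0,"claw":0},{"tx":42,"ty":8,"tz":-25,"ax":0,"ay":0,"az":0,"claw":0},{"tx":62,"ty":13,"tz":-25,"ax":0,"ay":0,"az":0,"claw":0},{"tx":67,"ty":13,"tz":-25,"ax":0,"ay":0,"az":0,"claw":0},{"tx":67,"ty":13,"tz":-25,"ax":0,"ay":0,"az":0,"claw":0},{"tx":67,"ty":13,"tz":-16,"ax":0,"ay":0,"az":0,"claw":0},{"tx":67,"ty":13,"tz":-9,"ax":0,"ay":0,"az":0,"claw":0},{"tx":67,"ty":13,"tz":-5,"ax":0,"ay":0,"az":0,"claw":0},{"tx":67,"ty":13,"tz":-3,"ax":0,"ay":0,"az":0,"claw":0},{"tx":67,"ty":13,"tz":-3,"ax":0,"ay":0,"az":0,"claw":0}]'

```text
time_s: 12.92
tcp_pos: [0.4939, 0.1535, 0.0442]
ee_rot: [[0.933, -0.361, -0.002], [-0.361, -0.933, -0.001], [-0.001, 0.002, -1.0]]
wrist_force: [-0.2, -0.8, 0.5]
gripper_width: 0.007
gripper_force: 0.2
```

Emit:
servo_tool --deltas '[{"tx":0,"ty":0,"tz":1,"ax":0,"ay":0,"az":0,"claw":0},{"tx":0,"ty":0,"tz":2,"ax":0,"ay":0,"az":0,"claw":0},{"tx":0,"ty":0,"tz":2,"ax":0,"ay":0,"az":0,"claw":0}]'

```text
time_s: 13.17
tcp_pos: [0.4949, 0.1537, 0.0431]
ee_rot: [[0.932, -0.361, 0.0], [-0.361, -0.932, 0.0], [0.0, -0.0, -1.0]]
wrist_force: [-0.8, -0.3, 0.5]
gripper_width: 0.006
gripper_force: 0.2
```

Emit:
servo_tool --deltas '[{"tx":0,"ty":0,"tz":1,"ax":0,"ay":0,"az":0,"claw":0},{"tx":0,"ty":0,"tz":2,"ax":0,"ay":0,"az":0,"claw":0},{"tx":0,"ty":0,"tz":2,"ax":0,"ay":0,"az":0,"claw":0}]'

```text
time_s: 13.42
tcp_pos: [0.4951, 0.1535, 0.041]
ee_rot: [[0.932, -0.361, 0.0], [-0.361, -0.932, 0.0], [0.0, -0.0, -1.0]]
wrist_force: [0.4, 0.9, 0.4]
gripper_width: 0.005
gripper_force: 0.3
```

Emit:
servo_tool --deltas '[{"tx":0,"ty":0,"tz":1,"ax":0,"ay":0,"az":0,"claw":0},{"tx":0,"ty":0,"tz":2,"ax":0,"ay":0,"az":0,"claw":0},{"tx":0,"ty":0,"tz":2,"ax":0,"ay":0,"az":0,"claw":0}]'

```text
time_s: 13.67
tcp_pos: [0.4949, 0.1534, 0.0389]
ee_rot: [[0.932, -0.361, 0.0], [-0.361, -0.932, -0.0], [0.0, 0.0, -1.0]]
wrist_force: [0.4, 0.2, 0.3]
gripper_width: 0.005
gripper_force: 0.3
```

Cell 0 gives freely, so it is empty. Next is cell 1.

Emit:
servo_tool --deltas '[{"tx":0,"ty":0,"tz":-27,"ax":0,"ay":0,"az":0,"claw":0},{"tx":3,"ty":-17,"tz":-27,"ax":0,"ay":0,"az":0,"claw":0},{"tx":8,"ty":-42,"tz":-27,"ax":0,"ay":0,"az":0,"claw":0},{"tx":13,"ty":-62,"tz":-27,"ax":0,"ay":0,"az":0,"claw":0},{"tx":13,"ty":-67,"tz":-27,"ax":0,"ay":0,"az":0,"claw":0},{"tx":13,"ty":-67,"tz":-27,"ax":0,"ay":0,"az":0,"claw":0},{"tx":13,"ty":-67,"tz":-18,"ax":0,"ay":0,"az":0,"claw":0},{"tx":13,"ty":-67,"tz":-11,"ax":0,"ay":0,"az":0,"claw":0},{"tx":13,"ty":-67,"tz":-8,"ax":0,"ay":0,"az":0,"claw":0},{"tx":13,"ty":-67,"tz":-6,"ax":0,"ay":0,"az":0,"claw":0},{"tx":13,"ty":-67,"tz":-6,"ax":0,"ay":0,"az":0,"claw":0}]'

```text
time_s: 14.58
tcp_pos: [0.5304, 0.2102, 0.0449]
ee_rot: [[0.932, -0.362, -0.002], [-0.362, -0.932, -0.001], [-0.001, 0.002, -1.0]]
wrist_force: [-0.5, -0.1, 1.1]
gripper_width: 0.005
gripper_force: 0.3
```

Emit:
servo_tool --deltas '[{"tx":0,"ty":0,"tz":1,"ax":0,"ay":0,"az":0,"claw":0},{"tx":0,"ty":0,"tz":2,"ax":0,"ay":0,"az":0,"claw":0},{"tx":0,"ty":0,"tz":2,"ax":0,"ay":0,"az":0,"claw":0}]'

```text
time_s: 14.83
tcp_pos: [0.5311, 0.2108, 0.0441]
ee_rot: [[0.932, -0.361, -0.0], [-0.361, -0.932, -0.001], [0.0, 0.001, -1.0]]
wrist_force: [-2.1, -0.6, 7.5]
gripper_width: 0.004
gripper_force: 3.2
```

Cell 1 is filled, so the empty cells are 0, 2, 4 and 5. Now the first stamp, at about (0.458, -0.19).

Emit:
servo_tool --deltas '[{"tx":0,"ty":0,"tz":-40,"ax":0,"ay":0,"az":0,"claw":0},{"tx":10,"ty":30,"tz":-80,"ax":0,"ay":0,"az":0,"claw":0},{"tx":18,"ty":65,"tz":-120,"ax":0,"ay":0,"az":0,"claw":0},{"tx":77,"ty":400,"tz":-158,"ax":0,"ay":0,"az":0,"claw":55},{"tx":77,"ty":400,"tz":-158,"ax":0,"ay":0,"az":0,"claw":55},{"tx":77,"ty":400,"tz":-158,"ax":0,"ay":0,"az":0,"claw":55},{"tx":77,"ty":400,"tz":-158,"ax":0,"ay":0,"az":0,"claw":55},{"tx":77,"ty":400,"tz":-158,"ax":0,"ay":0,"az":0,"claw":55},{"tx":77,"ty":400,"tz":-158,"ax":0,"ay":0,"az":0,"claw":55},{"tx":77,"ty":400,"tz":-158,"ax":0,"ay":0,"az":0,"claw":55},{"tx":77,"ty":400,"tz":-158,"ax":0,"ay":0,"az":0,"claw":55},{"tx":77,"ty":400,"tz":-158,"ax":0,"ay":0,"az":0,"claw":55}]'

```text
time_s: 15.83
tcp_pos: [0.4574, -0.1925, 0.2017]
ee_rot: [[0.932, -0.364, 0.001], [-0.364, -0.932, -0.0], [0.001, -0.0, -1.0]]
wrist_force: [0.3, 0.1, 0.2]
gripper_width: 0.586
gripper_force: 0.0
```

Emit:
servo_tool --deltas '[{"tx":0,"ty":0,"tz":0,"ax":0,"ay":0,"az":0,"claw":55},{"tx":0,"ty":0,"tz":0,"ax":0,"ay":0,"az":0,"claw":55},{"tx":0,"ty":0,"tz":0,"ax":0,"ay":0,"az":0,"claw":55}]'

```text
time_s: 16.08
tcp_pos: [0.4582, -0.1894, 0.2007]
ee_rot: [[0.932, -0.362, -0.0], [-0.362, -0.932, 0.0], [-0.0, -0.0, -1.0]]
wrist_force: [0.8, -0.0, 1.0]
gripper_width: 0.629
gripper_force: 0.0
```

```bash
cat >> h.py <<'E'
def wst():
    "brown handle-top discs seen by the wrist camera: brightest brown blobs"
    img=capture("wrist"); h=cv2.cvtColor(img,cv2.COLOR_BGR2HSV); r=[]
    m=((h[...,0]<20)&(h[...,1]>110)&(h[...,2]>140)).astype(np.uint8)
    m=cv2.morphologyEx(m,cv2.MORPH_OPEN,np.ones((5,5)))
    n,l,st,ce=cv2.connectedComponentsWithStats(m)
    return img,[(ce[i].round(1).tolist(),st[i].tolist(),ray("wrist",*ce[i],.094)[:2].round(4).tolist()) for i in range(1,n) if st[i,4]>150 and ce[i][1]<235]
E
python3 - <<'E'
from h import *
s=sense();print(s["tcp_pos"]);img,r=wst();print(*r,sep="\n");print(*stamps(),sep="\n")
cv2.imwrite("pics/w3.png",cv2.resize(img,(800,600)))
E
```

```text
[ 0.45816037 -0.1893853   0.2006716 ]
([361.1, 34.8], [345, 17, 34, 37, 996], [0.5433, -0.3185])
([211.1, 69.3], [195, 52, 33, 35, 905], [0.5637, -0.1924])
```

View pics/w3.png

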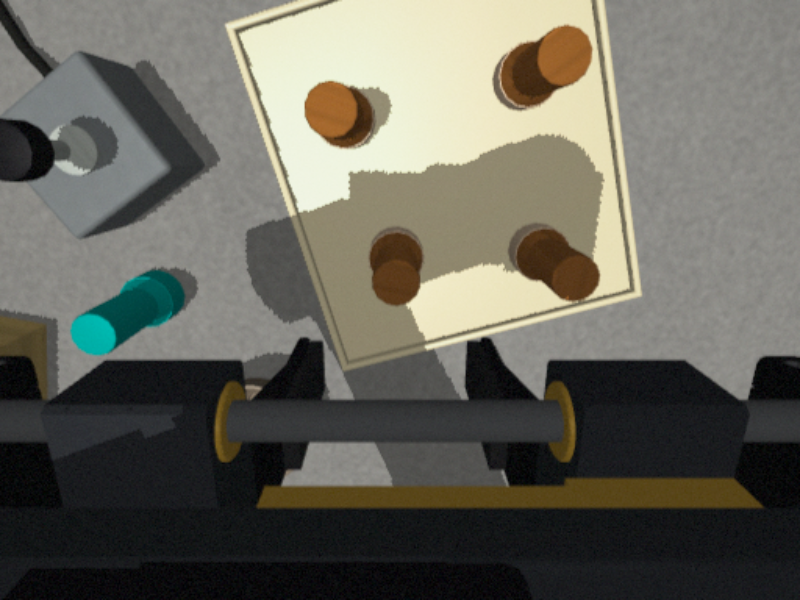

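The wrist view shows all four stamps. The first one's handle top is at (397,281), centred between the fingers, and the wrist and top estimates agree within 1 mm. Descending.

Emit:
servo_tool --deltas '[{"tx":1,"ty":0,"tz":40,"ax":0,"ay":0,"az":0,"claw":55},{"tx":1,"ty":0,"tz":75,"ax":0,"ay":0,"az":0,"claw":55},{"tx":1,"ty":0,"tz":105,"ax":0,"ay":0,"az":0,"claw":55},{"tx":1,"ty":0,"tz":128,"ax":0,"ay":0,"az":0,"claw":55},{"tx":1,"ty":0,"tz":140,"ax":0,"ay":0,"az":0,"claw":55},{"tx":1,"ty":0,"tz":140,"ax":0,"ay":0,"az":0,"claw":55},{"tx":1,"ty":0,"tz":140,"ax":0,"ay":0,"az":0,"claw":15},{"tx":1,"ty":0,"tz":140,"ax":0,"ay":0,"az":0,"claw":15},{"tx":1,"ty":0,"tz":140,"ax":0,"ay":0,"az":0,"claw":15},{"tx":1,"ty":0,"tz":140,"ax":0,"ay":0,"az":0,"claw":15},{"tx":1,"ty":0,"tz":140,"ax":0,"ay":0,"az":0,"claw":15},{"tx":1,"ty":0,"tz":140,"ax":0,"ay":0,"az":0,"claw":15}]'

```text
time_s: 17.18
tcp_pos: [0.46, -0.19, 0.062]
ee_rot: [[0.932, -0.361, 0.002], [-0.361, -0.932, -0.0], [0.002, -0.0, -1.0]]
wrist_force: [0.5, 0.8, 2.9]
gripper_width: 0.33
gripper_force: 30.0
```

Emit:
servo_tool --deltas '[{"tx":0,"ty":0,"tz":0,"ax":0,"ay":0,"az":0,"claw":15},{"tx":0,"ty":0,"tz":0,"ax":0,"ay":0,"az":0,"claw":15},{"tx":0,"ty":0,"tz":-20,"ax":0,"ay":0,"az":0,"claw":15},{"tx":0,"ty":0,"tz":-60,"ax":0,"ay":0,"az":0,"claw":15},{"tx":0,"ty":0,"tz":-100,"ax":0,"ay":0,"az":0,"claw":15},{"tx":0,"ty":0,"tz":-140,"ax":0,"ay":0,"az":0,"claw":15},{"tx":0,"ty":0,"tz":-170,"ax":0,"ay":0,"az":0,"claw":15},{"tx":0,"ty":0,"tz":-170,"ax":0,"ay":0,"az":0,"claw":15},{"tx":0,"ty":0,"tz":-170,"ax":0,"ay":0,"az":0,"claw":15},{"tx":0,"ty":0,"tz":-170,"ax":0,"ay":0,"az":0,"claw":15}]'

```text
time_s: 18.02
tcp_pos: [0.458, -0.1894, 0.2294]
ee_rot: [[0.932, -0.362, -0.003], [-0.362, -0.932, 0.002], [-0.003, -0.0, -1.0]]
wrist_force: [-0.3, -0.3, -2.3]
gripper_width: 0.336
gripper_force: 30.0
```

Run:
```python
from h import *
s=sense();print(s["tcp_pos"],s["gripper_width"]*87)
for i in (0,2,4,5):print(i,totool([*CELL[i],.11]))
```

```text
[ 0.45803737 -0.18944658  0.22940503] 29.232775896629175
0 [ -90.2 -334.   119.8]
2 [ -63.4 -467.3  119.8]
4 [-143.5 -414.   120. ]
5 [-130.1 -480.7  120. ]
```

Emit:
servo_tool --deltas '[{"tx":-130,"ty":-481,"tz":0,"ax":0,"ay":0,"az":0,"claw":15},{"tx":-130,"ty":-481,"tz":0,"ax":0,"ay":0,"az":0,"claw":15},{"tx":-130,"ty":-481,"tz":0,"ax":0,"ay":0,"az":0,"claw":15},{"tx":-130,"ty":-481,"tz":0,"ax":0,"ay":0,"az":0,"claw":15},{"tx":-130,"ty":-481,"tz":0,"ax":0,"ay":0,"az":0,"claw":15},{"tx":-130,"ty":-481,"tz":0,"ax":0,"ay":0,"az":0,"claw":15},{"tx":-130,"ty":-481,"tz":0,"ax":0,"ay":0,"az":0,"claw":15},{"tx":-130,"ty":-481,"tz":0,"ax":0,"ay":0,"az":0,"claw":15},{"tx":-130,"ty":-481,"tz":0,"ax":0,"ay":0,"az":0,"claw":15},{"tx":-130,"ty":-481,"tz":0,"ax":0,"ay":0,"az":0,"claw":15},{"tx":-130,"ty":-481,"tz":0,"ax":0,"ay":0,"az":0,"claw":15},{"tx":-130,"ty":-481,"tz":0,"ax":0,"ay":0,"az":0,"claw":15}]'

```text
time_s: 19.02
tcp_pos: [0.5107, 0.3071, 0.2279]
ee_rot: [[0.933, -0.361, -0.004], [-0.361, -0.933, -0.004], [-0.003, 0.005, -1.0]]
wrist_force: [1.2, 0.0, -1.1]
gripper_width: 0.335
gripper_force: 30.0
```

Emit:
servo_tool --deltas '[{"tx":0,"ty":0,"tz":0,"ax":0,"ay":0,"az":0,"claw":15},{"tx":0,"ty":0,"tz":30,"ax":0,"ay":0,"az":0,"claw":15},{"tx":0,"ty":0,"tz":60,"ax":0,"ay":0,"az":0,"claw":15},{"tx":0,"ty":0,"tz":90,"ax":0,"ay":0,"az":0,"claw":15},{"tx":0,"ty":0,"tz":110,"ax":0,"ay":0,"az":0,"claw":15},{"tx":0,"ty":0,"tz":110,"ax":0,"ay":0,"az":0,"claw":15},{"tx":0,"ty":0,"tz":110,"ax":0,"ay":0,"az":0,"claw":15}]'

```text
time_s: 19.6
tcp_pos: [0.5109, 0.3043, 0.1183]
ee_rot: [[0.932, -0.361, -0.004], [-0.361, -0.932, -0.005], [-0.002, 0.006, -1.0]]
wrist_force: [1.0, -0.5, -1.0]
gripper_width: 0.332
gripper_force: 30.0
```

Run:
```python
from h import *
s=sense();print(s["tcp_pos"],s["gripper_width"]*87,s["wrist_force"],totool([*CELL[5],.063]))
```

```text
[0.51091952 0.30429329 0.11827904] 28.912373480098772 [ 1.02058772 -0.45149234 -1.03408103] [-0.8 -1.7 55.3]
```

Emit:
servo_tool --deltas '[{"tx":-1,"ty":-1,"tz":10,"ax":0,"ay":0,"az":0,"claw":15},{"tx":-1,"ty":-1,"tz":16,"ax":0,"ay":0,"az":0,"claw":15},{"tx":-1,"ty":-1,"tz":22,"ax":0,"ay":0,"az":0,"claw":15},{"tx":-1,"ty":-1,"tz":28,"ax":0,"ay":0,"az":0,"claw":15},{"tx":-1,"ty":-1,"tz":34,"ax":0,"ay":0,"az":0,"claw":15},{"tx":-1,"ty":-1,"tz":40,"ax":0,"ay":0,"az":0,"claw":15},{"tx":-1,"ty":-1,"tz":46,"ax":0,"ay":0,"az":0,"claw":15},{"tx":-1,"ty":-1,"tz":50,"ax":0,"ay":0,"az":0,"claw":15},{"tx":-1,"ty":-1,"tz":53,"ax":0,"ay":0,"az":0,"claw":15},{"tx":-1,"ty":-1,"tz":54,"ax":0,"ay":0,"az":0,"claw":15},{"tx":-1,"ty":-1,"tz":54,"ax":0,"ay":0,"az":0,"claw":15}]'

```text
time_s: 20.52
tcp_pos: [0.5111, 0.3066, 0.0664]
ee_rot: [[0.932, -0.362, -0.001], [-0.362, -0.932, -0.001], [-0.001, 0.001, -1.0]]
wrist_force: [-0.8, 0.8, -3.2]
gripper_width: 0.336
gripper_force: 30.0
```

Emit:
servo_tool --deltas '[{"tx":0,"ty":0,"tz":1,"ax":0,"ay":0,"az":0,"claw":15},{"tx":0,"ty":0,"tz":1,"ax":0,"ay":0,"az":0,"claw":15}]'

```text
time_s: 20.68
tcp_pos: [0.5115, 0.3069, 0.066]
ee_rot: [[0.932, -0.361, 0.0], [-0.361, -0.932, 0.0], [-0.0, -0.0, -1.0]]
wrist_force: [-0.3, -0.1, -3.3]
gripper_width: 0.338
gripper_force: 30.0
```

Emit:
servo_tool --deltas '[{"tx":0,"ty":0,"tz":1,"ax":0,"ay":0,"az":0,"claw":15},{"tx":0,"ty":0,"tz":2,"ax":0,"ay":0,"az":0,"claw":15},{"tx":0,"ty":0,"tz":3,"ax":0,"ay":0,"az":0,"claw":15},{"tx":0,"ty":0,"tz":3,"ax":0,"ay":0,"az":0,"claw":15}]'

```text
time_s: 21.02
tcp_pos: [0.5115, 0.3069, 0.063]
ee_rot: [[0.932, -0.361, 0.0], [-0.361, -0.932, 0.0], [0.0, -0.0, -1.0]]
wrist_force: [0.1, -0.3, -1.1]
gripper_width: 0.334
gripper_force: 30.0
```

Emit:
servo_tool --deltas '[{"tx":0,"ty":0,"tz":1,"ax":0,"ay":0,"az":0,"claw":15},{"tx":0,"ty":0,"tz":1.5,"ax":0,"ay":0,"az":0,"claw":15},{"tx":0,"ty":0,"tz":1.5,"ax":0,"ay":0,"az":0,"claw":15}]'

```text
time_s: 21.27
tcp_pos: [0.5116, 0.3069, 0.062]
ee_rot: [[0.932, -0.361, 0.0], [-0.361, -0.932, 0.0], [0.0, -0.0, -1.0]]
wrist_force: [-0.8, -0.6, 2.3]
gripper_width: 0.336
gripper_force: 30.0
```

The stamp is on the floor. Releasing and lifting.

Emit:
servo_tool --deltas '[{"tx":0,"ty":0,"tz":0,"ax":0,"ay":0,"az":0,"claw":50},{"tx":0,"ty":0,"tz":0,"ax":0,"ay":0,"az":0,"claw":50},{"tx":0,"ty":0,"tz":0,"ax":0,"ay":0,"az":0,"claw":50},{"tx":0,"ty":0,"tz":-20,"ax":0,"ay":0,"az":0,"claw":50},{"tx":0,"ty":0,"tz":-55,"ax":0,"ay":0,"az":0,"claw":50},{"tx":0,"ty":0,"tz":-95,"ax":0,"ay":0,"az":0,"claw":50},{"tx":0,"ty":0,"tz":-140,"ax":0,"ay":0,"az":0,"claw":50},{"tx":0,"ty":0,"tz":-140,"ax":0,"ay":0,"az":0,"claw":50},{"tx":0,"ty":0,"tz":-140,"ax":0,"ay":0,"az":0,"claw":50}]'

```text
time_s: 22.02
tcp_pos: [0.5129, 0.3082, 0.2055]
ee_rot: [[0.932, -0.361, 0.006], [-0.361, -0.932, 0.006], [0.004, -0.008, -1.0]]
wrist_force: [0.3, 0.1, -0.3]
gripper_width: 0.575
gripper_force: 0.0
```

Run:
```python
from h import *
s=sense();print(s["tcp_pos"]);a=capture("top");r=stamps(a);print(*r,sep="\n")
for x in r: print(totool([x[2][0]+.0012,x[2][1]+.0008,.2]))
cv2.imwrite("pics/t2.png",cv2.resize(a,(800,600)))
```

```text
[0.51294356 0.30821171 0.20551404]
([342.5, 193.9], 106, [0.5622, -0.193])
([395.6, 202.4], 106, [0.5428, -0.3191])
([386.9, 253.4], 112, [0.4217, -0.2926])
[228.9 446.9   1.5]
[256.4 571.5   1.2]
[133.9 590.6   1.1]
```

View pics/t2.png

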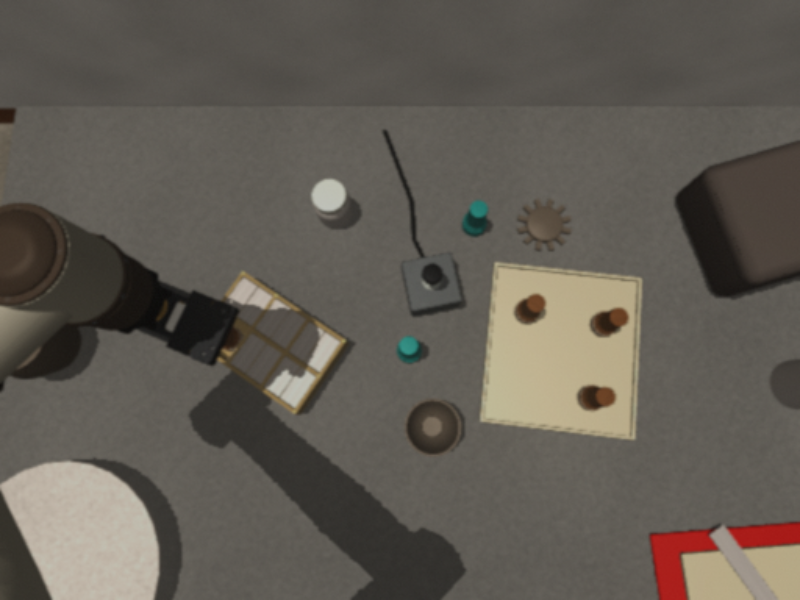

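Three stamps are left on the tray, at (537,303), (618,317) and (605,396). The first stands in the crate beneath the gripper at (233,340). Going to stamp A.

Emit:
servo_tool --deltas '[{"tx":229,"ty":446,"tz":0,"ax":0,"ay":0,"az":0,"claw":55},{"tx":229,"ty":446,"tz":0,"ax":0,"ay":0,"az":0,"claw":55},{"tx":229,"ty":446,"tz":0,"ax":0,"ay":0,"az":0,"claw":55},{"tx":229,"ty":446,"tz":0,"ax":0,"ay":0,"az":0,"claw":55},{"tx":229,"ty":446,"tz":0,"ax":0,"ay":0,"az":0,"claw":55},{"tx":229,"ty":446,"tz":0,"ax":0,"ay":0,"az":0,"claw":55},{"tx":229,"ty":446,"tz":0,"ax":0,"ay":0,"az":0,"claw":55},{"tx":229,"ty":446,"tz":0,"ax":0,"ay":0,"az":0,"claw":55},{"tx":229,"ty":446,"tz":0,"ax":0,"ay":0,"az":0,"claw":55},{"tx":229,"ty":446,"tz":0,"ax":0,"ay":0,"az":0,"claw":55},{"tx":229,"ty":446,"tz":0,"ax":0,"ay":0,"az":0,"claw":55},{"tx":229,"ty":446,"tz":0,"ax":0,"ay":0,"az":0,"claw":55}]'

```text
time_s: 23.07
tcp_pos: [0.5624, -0.1922, 0.1992]
ee_rot: [[0.932, -0.362, -0.004], [-0.362, -0.932, 0.001], [-0.004, 0.001, -1.0]]
wrist_force: [1.5, 0.9, -0.4]
gripper_width: 0.633
gripper_force: 0.0
```

Emit:
servo_tool --deltas '[{"tx":0,"ty":0,"tz":0,"ax":0,"ay":0,"az":0,"claw":55},{"tx":0,"ty":0,"tz":0,"ax":0,"ay":0,"az":0,"claw":55},{"tx":0,"ty":0,"tz":0,"ax":0,"ay":0,"az":0,"claw":55}]'

```text
time_s: 23.32
tcp_pos: [0.5626, -0.1905, 0.1995]
ee_rot: [[0.932, -0.362, -0.004], [-0.362, -0.932, 0.001], [-0.004, 0.001, -1.0]]
wrist_force: [-0.5, 0.6, 0.5]
gripper_width: 0.636
gripper_force: 0.0
```

```bash
cat > w.py <<'E'
from h import *
s=sense();print(s["tcp_pos"]);a=capture("wrist");M=T("wrist")[0]
# brown, dark or lit, in the part of the view free of the gripper
h=cv2.cvtColor(a,cv2.COLOR_BGR2HSV);m=((h[...,0]<16)&(h[...,1]>130)&(h[...,2]>60)).astype(np.uint8)
m[225:]=0;m[:,:170]=0;m[:,340:]=0
n,l,st,ce=cv2.connectedComponentsWithStats(m)
print([(ce[i].round(),st[i]) for i in range(1,n) if st[i,4]>200])
print(find("stamp0","wrist")[:4],pix("wrist",[s["tcp_pos"][0],s["tcp_pos"][1],.094]))
E
python3 w.py
```

```text
[ 0.56263181 -0.19045253  0.19951753]
[(array([254., 171.]), array([237, 148,  34,  46, 997], dtype=int32))]
[(0.86, [0.712, -0.113, 0.074], [114.0, 57.0]), (0.8, [0.438, -0.288, 0.024], [362.0, 228.0]), (0.72, [0.571, -0.192, 0.092], [252.0, 172.0]), (0.71, [0.548, -0.308, 0.077], [371.0, 148.0])] (np.float64(253.28086647739022), np.float64(181.46266326857264))
```

Emit:
servo_tool --deltas '[{"tx":1,"ty":1,"tz":40,"ax":0,"ay":0,"az":0,"claw":55},{"tx":1,"ty":1,"tz":75,"ax":0,"ay":0,"az":0,"claw":55},{"tx":1,"ty":1,"tz":105,"ax":0,"ay":0,"az":0,"claw":55},{"tx":1,"ty":1,"tz":128,"ax":0,"ay":0,"az":0,"claw":55},{"tx":1,"ty":1,"tz":138,"ax":0,"ay":0,"az":0,"claw":55},{"tx":1,"ty":1,"tz":138,"ax":0,"ay":0,"az":0,"claw":55},{"tx":1,"ty":1,"tz":138,"ax":0,"ay":0,"az":0,"claw":15},{"tx":1,"ty":1,"tz":138,"ax":0,"ay":0,"az":0,"claw":15},{"tx":1,"ty":1,"tz":138,"ax":0,"ay":0,"az":0,"claw":15},{"tx":1,"ty":1,"tz":138,"ax":0,"ay":0,"az":0,"claw":15},{"tx":1,"ty":1,"tz":138,"ax":0,"ay":0,"az":0,"claw":15},{"tx":1,"ty":1,"tz":138,"ax":0,"ay":0,"az":0,"claw":15}]'

```text
time_s: 24.42
tcp_pos: [0.5649, -0.1919, 0.0648]
ee_rot: [[0.932, -0.361, 0.002], [-0.361, -0.932, -0.0], [0.002, -0.0, -1.0]]
wrist_force: [0.4, -0.6, 3.5]
gripper_width: 0.336
gripper_force: 29.9
```

Emit:
servo_tool --deltas '[{"tx":0,"ty":0,"tz":0,"ax":0,"ay":0,"az":0,"claw":15},{"tx":0,"ty":0,"tz":0,"ax":0,"ay":0,"az":0,"claw":15},{"tx":0,"ty":0,"tz":-20,"ax":0,"ay":0,"az":0,"claw":15},{"tx":0,"ty":0,"tz":-60,"ax":0,"ay":0,"az":0,"claw":15},{"tx":0,"ty":0,"tz":-100,"ax":0,"ay":0,"az":0,"claw":15},{"tx":0,"ty":0,"tz":-140,"ax":0,"ay":0,"az":0,"claw":15},{"tx":0,"ty":0,"tz":-180,"ax":0,"ay":0,"az":0,"claw":15},{"tx":0,"ty":0,"tz":-180,"ax":0,"ay":0,"az":0,"claw":15},{"tx":0,"ty":0,"tz":-180,"ax":0,"ay":0,"az":0,"claw":15},{"tx":0,"ty":0,"tz":-180,"ax":0,"ay":0,"az":0,"claw":15}]'

```text
time_s: 25.25
tcp_pos: [0.5632, -0.1912, 0.242]
ee_rot: [[0.932, -0.362, -0.003], [-0.362, -0.932, 0.002], [-0.003, -0.001, -1.0]]
wrist_force: [-0.7, -0.3, -2.2]
gripper_width: 0.338
gripper_force: 29.9
```

Run:
```python
from h import *
s=sense();print(s["tcp_pos"],s["gripper_width"]*87)
for i in (0,2,4):print(i,totool([*CELL[i],.12]))
```

```text
[ 0.56315546 -0.19120963  0.24204989] 29.404141958482292
0 [-188.8 -297.5  122.8]
2 [-162.  -430.9  122.8]
4 [-242.1 -377.6  123. ]
```

Emit:
servo_tool --deltas '[{"tx":-162,"ty":-431,"tz":0,"ax":0,"ay":0,"az":0,"claw":15},{"tx":-162,"ty":-431,"tz":0,"ax":0,"ay":0,"az":0,"claw":15},{"tx":-162,"ty":-431,"tz":0,"ax":0,"ay":0,"az":0,"claw":15},{"tx":-162,"ty":-431,"tz":0,"ax":0,"ay":0,"az":0,"claw":15},{"tx":-162,"ty":-431,"tz":0,"ax":0,"ay":0,"az":0,"claw":15},{"tx":-162,"ty":-431,"tz":0,"ax":0,"ay":0,"az":0,"claw":15},{"tx":-162,"ty":-431,"tz":0,"ax":0,"ay":0,"az":0,"claw":15},{"tx":-162,"ty":-431,"tz":0,"ax":0,"ay":0,"az":0,"claw":15},{"tx":-162,"ty":-431,"tz":0,"ax":0,"ay":0,"az":0,"claw":15},{"tx":-162,"ty":-431,"tz":0,"ax":0,"ay":0,"az":0,"claw":15},{"tx":-162,"ty":-431,"tz":0,"ax":0,"ay":0,"az":0,"claw":15},{"tx":-162,"ty":-431,"tz":0,"ax":0,"ay":0,"az":0,"claw":15}]'

```text
time_s: 26.25
tcp_pos: [0.5677, 0.2747, 0.2393]
ee_rot: [[0.934, -0.356, -0.004], [-0.356, -0.934, -0.001], [-0.003, 0.003, -1.0]]
wrist_force: [0.7, -0.8, -1.0]
gripper_width: 0.336
gripper_force: 29.9
```

Emit:
servo_tool --deltas '[{"tx":0,"ty":0,"tz":0,"ax":0,"ay":0,"az":0,"claw":15},{"tx":0,"ty":0,"tz":40,"ax":0,"ay":0,"az":0,"claw":15},{"tx":0,"ty":0,"tz":75,"ax":0,"ay":0,"az":0,"claw":15},{"tx":0,"ty":0,"tz":105,"ax":0,"ay":0,"az":0,"claw":15},{"tx":0,"ty":0,"tz":120,"ax":0,"ay":0,"az":0,"claw":15},{"tx":0,"ty":0,"tz":120,"ax":0,"ay":0,"az":0,"claw":15},{"tx":0,"ty":0,"tz":120,"ax":0,"ay":0,"az":0,"claw":15},{"tx":0,"ty":0,"tz":120,"ax":0,"ay":0,"az":0,"claw":15}]'

```text
time_s: 26.92
tcp_pos: [0.5698, 0.2683, 0.1246]
ee_rot: [[0.932, -0.362, 0.002], [-0.362, -0.932, 0.0], [0.001, -0.001, -1.0]]
wrist_force: [0.2, -0.1, -0.9]
gripper_width: 0.338
gripper_force: 29.9
```

Run:
```python
from h import *
s=sense();print(s["tcp_pos"],s["gripper_width"]*87,s["wrist_force"],totool([*CELL[2],.0645]))
```

```text
[0.56981967 0.26829115 0.12456291] 29.411672037992616 [ 0.19457021 -0.09834166 -0.87755121] [-2.3 -0.1 60.1]
```

Emit:
servo_tool --deltas '[{"tx":-1,"ty":0,"tz":10,"ax":0,"ay":0,"az":0,"claw":15},{"tx":-1,"ty":0,"tz":17,"ax":0,"ay":0,"az":0,"claw":15},{"tx":-1,"ty":0,"tz":23,"ax":0,"ay":0,"az":0,"claw":15},{"tx":-1,"ty":0,"tz":29,"ax":0,"ay":0,"az":0,"claw":15},{"tx":-1,"ty":0,"tz":35,"ax":0,"ay":0,"az":0,"claw":15},{"tx":-1,"ty":0,"tz":41,"ax":0,"ay":0,"az":0,"claw":15},{"tx":-1,"ty":0,"tz":47,"ax":0,"ay":0,"az":0,"claw":15},{"tx":-1,"ty":0,"tz":52,"ax":0,"ay":0,"az":0,"claw":15},{"tx":-1,"ty":0,"tz":55,"ax":0,"ay":0,"az":0,"claw":15},{"tx":-1,"ty":0,"tz":57,"ax":0,"ay":0,"az":0,"claw":15},{"tx":-1,"ty":0,"tz":57,"ax":0,"ay":0,"az":0,"claw":15}]'

```text
time_s: 27.83
tcp_pos: [0.5675, 0.2688, 0.0656]
ee_rot: [[0.932, -0.362, -0.001], [-0.362, -0.932, -0.001], [-0.001, 0.001, -1.0]]
wrist_force: [0.0, -0.4, -2.1]
gripper_width: 0.335
gripper_force: 29.9
```

Emit:
servo_tool --deltas '[{"tx":0,"ty":0,"tz":1,"ax":0,"ay":0,"az":0,"claw":15},{"tx":0,"ty":0,"tz":2,"ax":0,"ay":0,"az":0,"claw":15},{"tx":0,"ty":0,"tz":2,"ax":0,"ay":0,"az":0,"claw":15}]'

```text
time_s: 28.08
tcp_pos: [0.5682, 0.2692, 0.0649]
ee_rot: [[0.932, -0.361, 0.0], [-0.361, -0.932, 0.0], [0.0, -0.0, -1.0]]
wrist_force: [-0.7, -0.5, -0.9]
gripper_width: 0.337
gripper_force: 29.9
```

Emit:
servo_tool --deltas '[{"tx":0,"ty":0,"tz":0.5,"ax":0,"ay":0,"az":0,"claw":15},{"tx":0,"ty":0,"tz":1,"ax":0,"ay":0,"az":0,"claw":15},{"tx":0,"ty":0,"tz":1,"ax":0,"ay":0,"az":0,"claw":15}]'

```text
time_s: 28.33
tcp_pos: [0.5683, 0.2691, 0.0648]
ee_rot: [[0.933, -0.361, 0.001], [-0.361, -0.933, 0.0], [0.001, -0.001, -1.0]]
wrist_force: [-2.0, -1.5, 4.1]
gripper_width: 0.333
gripper_force: 29.9
```

Emit:
servo_tool --deltas '[{"tx":0,"ty":0,"tz":0,"ax":0,"ay":0,"az":0,"claw":48},{"tx":0,"ty":0,"tz":0,"ax":0,"ay":0,"az":0,"claw":48},{"tx":0,"ty":0,"tz":0,"ax":0,"ay":0,"az":0,"claw":48},{"tx":0,"ty":0,"tz":-20,"ax":0,"ay":0,"az":0,"claw":48},{"tx":0,"ty":0,"tz":-55,"ax":0,"ay":0,"az":0,"claw":48},{"tx":0,"ty":0,"tz":-95,"ax":0,"ay":0,"az":0,"claw":48},{"tx":0,"ty":0,"tz":-137,"ax":0,"ay":0,"az":0,"claw":48},{"tx":0,"ty":0,"tz":-137,"ax":0,"ay":0,"az":0,"claw":48},{"tx":0,"ty":0,"tz":-137,"ax":0,"ay":0,"az":0,"claw":48}]'

```text
time_s: 29.08
tcp_pos: [0.5694, 0.2702, 0.2039]
ee_rot: [[0.932, -0.361, 0.006], [-0.361, -0.932, 0.005], [0.004, -0.007, -1.0]]
wrist_force: [0.2, 0.1, -0.2]
gripper_width: 0.55
gripper_force: 0.0
```

Run:
```python
from h import *
s=sense();print(s["tcp_pos"]);a=capture("top");r=stamps(a);print(*r,sep="\n")
for x in r: print(totool([x[2][0]+.0012,x[2][1]+.0008,.2]))
```

```text
[0.56939155 0.27023707 0.20391137]
([395.5, 202.7], 105, [0.5422, -0.3189])
([386.8, 253.5], 115, [0.4215, -0.2924])
[189.6 556.6   0. ]
[ 67.4 575.6  -0. ]
```

Next is stamp D at (0.543, -0.318).

Emit:
servo_tool --deltas '[{"tx":190,"ty":556,"tz":0,"ax":0,"ay":0,"az":0,"claw":55},{"tx":190,"ty":556,"tz":0,"ax":0,"ay":0,"az":0,"claw":55},{"tx":190,"ty":556,"tz":0,"ax":0,"ay":0,"az":0,"claw":55},{"tx":190,"ty":556,"tz":0,"ax":0,"ay":0,"az":0,"claw":55},{"tx":190,"ty":556,"tz":0,"ax":0,"ay":0,"az":0,"claw":55},{"tx":190,"ty":556,"tz":0,"ax":0,"ay":0,"az":0,"claw":55},{"tx":190,"ty":556,"tz":0,"ax":0,"ay":0,"az":0,"claw":55},{"tx":190,"ty":556,"tz":0,"ax":0,"ay":0,"az":0,"claw":55},{"tx":190,"ty":556,"tz":0,"ax":0,"ay":0,"az":0,"claw":55},{"tx":190,"ty":556,"tz":0,"ax":0,"ay":0,"az":0,"claw":55},{"tx":190,"ty":556,"tz":0,"ax":0,"ay":0,"az":0,"claw":55},{"tx":190,"ty":556,"tz":0,"ax":0,"ay":0,"az":0,"claw":55}]'

```text
time_s: 30.13
tcp_pos: [0.5463, -0.2322, 0.1982]
ee_rot: [[0.932, -0.361, -0.004], [-0.361, -0.932, 0.001], [-0.004, 0.0, -1.0]]
wrist_force: [0.7, -0.2, -0.8]
gripper_width: 0.634
gripper_force: 0.0
```

Run:
```python
from h import *
s=sense();print(s["tcp_pos"],totool([.5434,-.3181,.2]))
```

```text
[ 0.5463277  -0.23217927  0.19823735] [28.3 81.2 -1.8]
```

Emit:
servo_tool --deltas '[{"tx":28,"ty":81,"tz":0,"ax":0,"ay":0,"az":0,"claw":55},{"tx":28,"ty":81,"tz":0,"ax":0,"ay":0,"az":0,"claw":55},{"tx":28,"ty":81,"tz":0,"ax":0,"ay":0,"az":0,"claw":55},{"tx":28,"ty":81,"tz":0,"ax":0,"ay":0,"az":0,"claw":55},{"tx":28,"ty":81,"tz":0,"ax":0,"ay":0,"az":0,"claw":55},{"tx":28,"ty":81,"tz":0,"ax":0,"ay":0,"az":0,"claw":55}]'

```text
time_s: 30.63
tcp_pos: [0.5443, -0.3148, 0.1994]
ee_rot: [[0.933, -0.36, -0.002], [-0.36, -0.933, 0.001], [-0.002, -0.0, -1.0]]
wrist_force: [0.7, 1.0, -0.2]
gripper_width: 0.634
gripper_force: 0.0
```

```bash
python3 w.py; python3 -c "
from h import *
print(totool([.5434,-.3181,.062]))"
```

```text
[ 0.54433263 -0.31480222  0.19943962]
[(array([256., 172.]), array([240, 149,  33,  47, 958], dtype=int32))]
[(0.89, [0.551, -0.319, 0.092], [254.0, 174.0]), (0.85, [0.71, -0.121, 0.028], [30.0, 89.0]), (0.7, [0.426, -0.288, 0.043], [267.0, 263.0])] (np.float64(252.42615707701142), np.float64(181.9276986352828))
[  0.    3.8 138.3]
```

Emit:
servo_tool --deltas '[{"tx":0,"ty":2,"tz":40,"ax":0,"ay":0,"az":0,"claw":55},{"tx":0,"ty":2,"tz":75,"ax":0,"ay":0,"az":0,"claw":55},{"tx":0,"ty":2,"tz":105,"ax":0,"ay":0,"az":0,"claw":55},{"tx":0,"ty":2,"tz":128,"ax":0,"ay":0,"az":0,"claw":55},{"tx":0,"ty":2,"tz":138,"ax":0,"ay":0,"az":0,"claw":55},{"tx":0,"ty":2,"tz":138,"ax":0,"ay":0,"az":0,"claw":55},{"tx":0,"ty":2,"tz":138,"ax":0,"ay":0,"az":0,"claw":15},{"tx":0,"ty":2,"tz":138,"ax":0,"ay":0,"az":0,"claw":15},{"tx":0,"ty":2,"tz":138,"ax":0,"ay":0,"az":0,"claw":15},{"tx":0,"ty":2,"tz":138,"ax":0,"ay":0,"az":0,"claw":15},{"tx":0,"ty":2,"tz":138,"ax":0,"ay":0,"az":0,"claw":15},{"tx":0,"ty":2,"tz":138,"ax":0,"ay":0,"az":0,"claw":15}]'

```text
time_s: 31.73
tcp_pos: [0.5445, -0.3184, 0.0638]
ee_rot: [[0.932, -0.361, 0.002], [-0.361, -0.932, -0.001], [0.002, 0.0, -1.0]]
wrist_force: [0.8, 0.3, 2.8]
gripper_width: 0.337
gripper_force: 30.0
```

Emit:
servo_tool --deltas '[{"tx":0,"ty":0,"tz":0,"ax":0,"ay":0,"az":0,"claw":15},{"tx":0,"ty":0,"tz":0,"ax":0,"ay":0,"az":0,"claw":15},{"tx":0,"ty":0,"tz":-20,"ax":0,"ay":0,"az":0,"claw":15},{"tx":0,"ty":0,"tz":-60,"ax":0,"ay":0,"az":0,"claw":15},{"tx":0,"ty":0,"tz":-100,"ax":0,"ay":0,"az":0,"claw":15},{"tx":0,"ty":0,"tz":-140,"ax":0,"ay":0,"az":0,"claw":15},{"tx":0,"ty":0,"tz":-180,"ax":0,"ay":0,"az":0,"claw":15},{"tx":0,"ty":0,"tz":-180,"ax":0,"ay":0,"az":0,"claw":15},{"tx":0,"ty":0,"tz":-180,"ax":0,"ay":0,"az":0,"claw":15},{"tx":0,"ty":0,"tz":-180,"ax":0,"ay":0,"az":0,"claw":15}]'

```text
time_s: 32.57
tcp_pos: [0.5429, -0.3173, 0.2409]
ee_rot: [[0.932, -0.362, -0.002], [-0.362, -0.932, 0.002], [-0.003, -0.001, -1.0]]
wrist_force: [0.9, 0.3, -2.1]
gripper_width: 0.337
gripper_force: 30.0
```

Run:
```python
from h import *
s=sense();print(s["tcp_pos"],s["gripper_width"]*87)
for i in (0,4):print(i,totool([*CELL[i],.12]))
```

```text
[ 0.5429272  -0.31726909  0.24088258] 29.277319708747463
0 [-215.6 -422.3  122.1]
4 [-268.8 -502.4  122.3]
```

Emit:
servo_tool --deltas '[{"tx":-200,"ty":-374,"tz":0,"ax":0,"ay":0,"az":0,"claw":15},{"tx":-200,"ty":-374,"tz":0,"ax":0,"ay":0,"az":0,"claw":15},{"tx":-200,"ty":-374,"tz":0,"ax":0,"ay":0,"az":0,"claw":15},{"tx":-200,"ty":-374,"tz":0,"ax":0,"ay":0,"az":0,"claw":15},{"tx":-200,"ty":-374,"tz":0,"ax":0,"ay":0,"az":0,"claw":15},{"tx":-200,"ty":-374,"tz":0,"ax":0,"ay":0,"az":0,"claw":15},{"tx":-200,"ty":-374,"tz":0,"ax":0,"ay":0,"az":0,"claw":15},{"tx":-200,"ty":-374,"tz":0,"ax":0,"ay":0,"az":0,"claw":15},{"tx":-200,"ty":-374,"tz":0,"ax":0,"ay":0,"az":0,"claw":15},{"tx":-200,"ty":-374,"tz":0,"ax":0,"ay":0,"az":0,"claw":15},{"tx":-268,"ty":-502,"tz":0,"ax":0,"ay":0,"az":0,"claw":15},{"tx":-268,"ty":-502,"tz":0,"ax":0,"ay":0,"az":0,"claw":15}]'

```text
time_s: 33.57
tcp_pos: [0.4816, 0.1796, 0.24]
ee_rot: [[0.932, -0.361, -0.005], [-0.361, -0.932, -0.003], [-0.003, 0.004, -1.0]]
wrist_force: [1.0, 0.3, -1.4]
gripper_width: 0.334
gripper_force: 30.0
```

Run:
```python
from h import *
s=sense();print(s["tcp_pos"],s["gripper_width"]*87)
for i in (0,4):print(i,totool([*CELL[i],.12]))
```

```text
[0.48155758 0.17959875 0.23999563] 29.02045326524186
0 [ 21.5  18.  120. ]
4 [-31.7 -62.1 119.8]
```

Emit:
servo_tool --deltas '[{"tx":-32,"ty":-62,"tz":0,"ax":0,"ay":0,"az":0,"claw":15},{"tx":-32,"ty":-62,"tz":0,"ax":0,"ay":0,"az":0,"claw":15},{"tx":-32,"ty":-62,"tz":0,"ax":0,"ay":0,"az":0,"claw":15},{"tx":-32,"ty":-62,"tz":0,"ax":0,"ay":0,"az":0,"claw":15},{"tx":-32,"ty":-62,"tz":40,"ax":0,"ay":0,"az":0,"claw":15},{"tx":-32,"ty":-62,"tz":75,"ax":0,"ay":0,"az":0,"claw":15},{"tx":-32,"ty":-62,"tz":105,"ax":0,"ay":0,"az":0,"claw":15},{"tx":-32,"ty":-62,"tz":118,"ax":0,"ay":0,"az":0,"claw":15},{"tx":-32,"ty":-62,"tz":118,"ax":0,"ay":0,"az":0,"claw":15},{"tx":-32,"ty":-62,"tz":118,"ax":0,"ay":0,"az":0,"claw":15},{"tx":-32,"ty":-62,"tz":118,"ax":0,"ay":0,"az":0,"claw":15}]'

```text
time_s: 34.48
tcp_pos: [0.4769, 0.2475, 0.1253]
ee_rot: [[0.932, -0.362, 0.001], [-0.362, -0.932, 0.0], [0.001, -0.001, -1.0]]
wrist_force: [-0.1, -0.3, -1.2]
gripper_width: 0.337
gripper_force: 30.0
```

Run:
```python
from h import *
s=sense();print(s["tcp_pos"],s["gripper_width"]*87,s["wrist_force"],totool([*CELL[4],.0645]))
```

```text
[0.47693    0.24747444 0.12534308] 29.329677804793693 [-0.14636008 -0.33307075 -1.15156472] [-3.3  0.1 60.8]
```

Emit:
servo_tool --deltas '[{"tx":-2,"ty":0,"tz":10,"ax":0,"ay":0,"az":0,"claw":15},{"tx":-2,"ty":0,"tz":17,"ax":0,"ay":0,"az":0,"claw":15},{"tx":-2,"ty":0,"tz":23,"ax":0,"ay":0,"az":0,"claw":15},{"tx":-2,"ty":0,"tz":29,"ax":0,"ay":0,"az":0,"claw":15},{"tx":-2,"ty":0,"tz":35,"ax":0,"ay":0,"az":0,"claw":15},{"tx":-2,"ty":0,"tz":41,"ax":0,"ay":0,"az":0,"claw":15},{"tx":-2,"ty":0,"tz":47,"ax":0,"ay":0,"az":0,"claw":15},{"tx":-2,"ty":0,"tz":52,"ax":0,"ay":0,"az":0,"claw":15},{"tx":-2,"ty":0,"tz":56,"ax":0,"ay":0,"az":0,"claw":15},{"tx":-2,"ty":0,"tz":58,"ax":0,"ay":0,"az":0,"claw":15},{"tx":-2,"ty":0,"tz":58,"ax":0,"ay":0,"az":0,"claw":15}]'

```text
time_s: 35.4
tcp_pos: [0.4738, 0.248, 0.0656]
ee_rot: [[0.932, -0.362, -0.002], [-0.362, -0.932, -0.001], [-0.001, 0.002, -1.0]]
wrist_force: [0.2, 0.6, -2.5]
gripper_width: 0.337
gripper_force: 30.0
```

Emit:
servo_tool --deltas '[{"tx":0,"ty":0,"tz":1,"ax":0,"ay":0,"az":0,"claw":15},{"tx":0,"ty":0,"tz":2,"ax":0,"ay":0,"az":0,"claw":15},{"tx":0,"ty":0,"tz":2,"ax":0,"ay":0,"az":0,"claw":15}]'

```text
time_s: 35.65
tcp_pos: [0.4744, 0.2485, 0.0646]
ee_rot: [[0.932, -0.361, 0.0], [-0.361, -0.932, 0.0], [0.0, -0.0, -1.0]]
wrist_force: [-0.3, -0.0, -1.9]
gripper_width: 0.335
gripper_force: 30.0
```

Emit:
servo_tool --deltas '[{"tx":0,"ty":0,"tz":1,"ax":0,"ay":0,"az":0,"claw":15},{"tx":0,"ty":0,"tz":1.5,"ax":0,"ay":0,"az":0,"claw":15},{"tx":0,"ty":0,"tz":1.5,"ax":0,"ay":0,"az":0,"claw":15}]'

```text
time_s: 35.9
tcp_pos: [0.4746, 0.2486, 0.0638]
ee_rot: [[0.933, -0.361, 0.001], [-0.361, -0.933, 0.0], [0.001, -0.001, -1.0]]
wrist_force: [-1.2, -1.2, 3.0]
gripper_width: 0.338
gripper_force: 30.0
```

The stamp is on the floor. Release.

Emit:
servo_tool --deltas '[{"tx":0,"ty":0,"tz":0,"ax":0,"ay":0,"az":0,"claw":48},{"tx":0,"ty":0,"tz":0,"ax":0,"ay":0,"az":0,"claw":48},{"tx":0,"ty":0,"tz":0,"ax":0,"ay":0,"az":0,"claw":48},{"tx":0,"ty":0,"tz":-20,"ax":0,"ay":0,"az":0,"claw":48},{"tx":0,"ty":0,"tz":-55,"ax":0,"ay":0,"az":0,"claw":48},{"tx":0,"ty":0,"tz":-95,"ax":0,"ay":0,"az":0,"claw":48},{"tx":0,"ty":0,"tz":-137,"ax":0,"ay":0,"az":0,"claw":48},{"tx":0,"ty":0,"tz":-137,"ax":0,"ay":0,"az":0,"claw":48},{"tx":0,"ty":0,"tz":-137,"ax":0,"ay":0,"az":0,"claw":48}]'

```text
time_s: 36.65
tcp_pos: [0.4755, 0.2496, 0.2031]
ee_rot: [[0.932, -0.361, 0.005], [-0.361, -0.932, 0.005], [0.003, -0.007, -1.0]]
wrist_force: [0.7, -0.2, -1.1]
gripper_width: 0.553
gripper_force: 0.0
```

Run:
```python
from h import *
s=sense();print(s["tcp_pos"]);a=capture("top");r=stamps(a);print(*r,sep="\n")
for x in r: print(totool([x[2][0]+.0012,x[2][1]+.0008,.2]))
```

```text
[0.47551928 0.24963681 0.20305515]
([386.8, 253.5], 115, [0.4215, -0.2924])
[ 1.473e+02  5.224e+02 -4.000e-01]
```

Emit:
servo_tool --deltas '[{"tx":147,"ty":522,"tz":0,"ax":0,"ay":0,"az":0,"claw":55},{"tx":147,"ty":522,"tz":0,"ax":0,"ay":0,"az":0,"claw":55},{"tx":147,"ty":522,"tz":0,"ax":0,"ay":0,"az":0,"claw":55},{"tx":147,"ty":522,"tz":0,"ax":0,"ay":0,"az":0,"claw":55},{"tx":147,"ty":522,"tz":0,"ax":0,"ay":0,"az":0,"claw":55},{"tx":147,"ty":522,"tz":0,"ax":0,"ay":0,"az":0,"claw":55},{"tx":147,"ty":522,"tz":0,"ax":0,"ay":0,"az":0,"claw":55},{"tx":147,"ty":522,"tz":0,"ax":0,"ay":0,"az":0,"claw":55},{"tx":147,"ty":522,"tz":0,"ax":0,"ay":0,"az":0,"claw":55},{"tx":147,"ty":522,"tz":0,"ax":0,"ay":0,"az":0,"claw":55},{"tx":147,"ty":522,"tz":0,"ax":0,"ay":0,"az":0,"claw":55},{"tx":147,"ty":522,"tz":0,"ax":0,"ay":0,"az":0,"claw":55}]'

```text
time_s: 37.7
tcp_pos: [0.4251, -0.2509, 0.1982]
ee_rot: [[0.932, -0.361, -0.003], [-0.361, -0.932, 0.001], [-0.004, 0.0, -1.0]]
wrist_force: [0.8, 1.2, 0.0]
gripper_width: 0.626
gripper_force: 0.0
```

Run:
```python
from h import *
s=sense();print(s["tcp_pos"],totool([.4227,-.2916,.2]))
```

```text
[ 0.42508315 -0.25093795  0.19823282] [12.5 38.8 -1.8]
```

Emit:
servo_tool --deltas '[{"tx":12,"ty":39,"tz":0,"ax":0,"ay":0,"az":0,"claw":55},{"tx":12,"ty":39,"tz":0,"ax":0,"ay":0,"az":0,"claw":55},{"tx":12,"ty":39,"tz":0,"ax":0,"ay":0,"az":0,"claw":55},{"tx":12,"ty":39,"tz":0,"ax":0,"ay":0,"az":0,"claw":55},{"tx":12,"ty":39,"tz":0,"ax":0,"ay":0,"az":0,"claw":55}]'

```text
time_s: 38.12
tcp_pos: [0.4235, -0.2889, 0.1991]
ee_rot: [[0.933, -0.36, -0.002], [-0.36, -0.933, 0.001], [-0.002, -0.0, -1.0]]
wrist_force: [0.1, -0.3, -0.1]
gripper_width: 0.636
gripper_force: 0.0
```

```bash
python3 w.py; python3 -c "
from h import *
print(totool([.4227,-.2916,.062]))"
```

```text
[ 0.42349941 -0.28890827  0.19912947]
[(array([256., 174.]), array([240, 150,  33,  46, 873], dtype=int32))]
[(0.81, [0.424, -0.289, 0.094], [253.0, 181.0]), (0.75, [0.491, -0.012, 0.022], [20.0, 194.0])] (np.float64(252.38295267012685), np.float64(182.05788805446724))
[ -0.    3.2 137.8]
```

Emit:
servo_tool --deltas '[{"tx":0,"ty":2,"tz":40,"ax":0,"ay":0,"az":0,"claw":55},{"tx":0,"ty":2,"tz":75,"ax":0,"ay":0,"az":0,"claw":55},{"tx":0,"ty":2,"tz":105,"ax":0,"ay":0,"az":0,"claw":55},{"tx":0,"ty":2,"tz":128,"ax":0,"ay":0,"az":0,"claw":55},{"tx":0,"ty":2,"tz":138,"ax":0,"ay":0,"az":0,"claw":55},{"tx":0,"ty":2,"tz":138,"ax":0,"ay":0,"az":0,"claw":55},{"tx":0,"ty":2,"tz":138,"ax":0,"ay":0,"az":0,"claw":15},{"tx":0,"ty":2,"tz":138,"ax":0,"ay":0,"az":0,"claw":15},{"tx":0,"ty":2,"tz":138,"ax":0,"ay":0,"az":0,"claw":15},{"tx":0,"ty":2,"tz":138,"ax":0,"ay":0,"az":0,"claw":15},{"tx":0,"ty":2,"tz":138,"ax":0,"ay":0,"az":0,"claw":15},{"tx":0,"ty":2,"tz":138,"ax":0,"ay":0,"az":0,"claw":15}]'

```text
time_s: 39.22
tcp_pos: [0.4238, -0.2922, 0.0631]
ee_rot: [[0.932, -0.361, 0.002], [-0.361, -0.932, -0.001], [0.002, 0.0, -1.0]]
wrist_force: [1.0, -0.1, 4.0]
gripper_width: 0.335
gripper_force: 29.9
```

Emit:
servo_tool --deltas '[{"tx":0,"ty":0,"tz":0,"ax":0,"ay":0,"az":0,"claw":15},{"tx":0,"ty":0,"tz":0,"ax":0,"ay":0,"az":0,"claw":15},{"tx":0,"ty":0,"tz":-20,"ax":0,"ay":0,"az":0,"claw":15},{"tx":0,"ty":0,"tz":-60,"ax":0,"ay":0,"az":0,"claw":15},{"tx":0,"ty":0,"tz":-100,"ax":0,"ay":0,"az":0,"claw":15},{"tx":0,"ty":0,"tz":-140,"ax":0,"ay":0,"az":0,"claw":15},{"tx":0,"ty":0,"tz":-180,"ax":0,"ay":0,"az":0,"claw":15},{"tx":0,"ty":0,"tz":-180,"ax":0,"ay":0,"az":0,"claw":15},{"tx":0,"ty":0,"tz":-180,"ax":0,"ay":0,"az":0,"claw":15},{"tx":0,"ty":0,"tz":-180,"ax":0,"ay":0,"az":0,"claw":15}]'

```text
time_s: 40.05
tcp_pos: [0.4221, -0.2912, 0.2408]
ee_rot: [[0.932, -0.362, -0.002], [-0.362, -0.932, 0.002], [-0.002, -0.001, -1.0]]
wrist_force: [-1.0, 0.6, -2.1]
gripper_width: 0.339
gripper_force: 29.9
```

Run:
```python
from h import *
s=sense();print(s["tcp_pos"],s["gripper_width"]*87,totool([*CELL[0],.12]))
```

```text
[ 0.42211521 -0.29120087  0.24079087] 29.46974901138739 [ -93.6 -441.7  121.5]
```

Emit:
servo_tool --deltas '[{"tx":-94,"ty":-441,"tz":0,"ax":0,"ay":0,"az":0,"claw":15},{"tx":-94,"ty":-441,"tz":0,"ax":0,"ay":0,"az":0,"claw":15},{"tx":-94,"ty":-441,"tz":0,"ax":0,"ay":0,"az":0,"claw":15},{"tx":-94,"ty":-441,"tz":0,"ax":0,"ay":0,"az":0,"claw":15},{"tx":-94,"ty":-441,"tz":0,"ax":0,"ay":0,"az":0,"claw":15},{"tx":-94,"ty":-441,"tz":0,"ax":0,"ay":0,"az":0,"claw":15},{"tx":-94,"ty":-441,"tz":0,"ax":0,"ay":0,"az":0,"claw":15},{"tx":-94,"ty":-441,"tz":0,"ax":0,"ay":0,"az":0,"claw":15},{"tx":-94,"ty":-441,"tz":0,"ax":0,"ay":0,"az":0,"claw":15},{"tx":-94,"ty":-441,"tz":0,"ax":0,"ay":0,"az":0,"claw":15},{"tx":-94,"ty":-441,"tz":0,"ax":0,"ay":0,"az":0,"claw":15},{"tx":-94,"ty":-441,"tz":0,"ax":0,"ay":0,"az":0,"claw":15}]'

```text
time_s: 41.05
tcp_pos: [0.4949, 0.1581, 0.239]
ee_rot: [[0.934, -0.357, -0.003], [-0.357, -0.934, -0.001], [-0.003, 0.002, -1.0]]
wrist_force: [0.1, -1.3, -1.2]
gripper_width: 0.337
gripper_force: 29.9
```

Emit:
servo_tool --deltas '[{"tx":0,"ty":0,"tz":0,"ax":0,"ay":0,"az":0,"claw":15},{"tx":0,"ty":0,"tz":40,"ax":0,"ay":0,"az":0,"claw":15},{"tx":0,"ty":0,"tz":75,"ax":0,"ay":0,"az":0,"claw":15},{"tx":0,"ty":0,"tz":105,"ax":0,"ay":0,"az":0,"claw":15},{"tx":0,"ty":0,"tz":118,"ax":0,"ay":0,"az":0,"claw":15},{"tx":0,"ty":0,"tz":118,"ax":0,"ay":0,"az":0,"claw":15},{"tx":0,"ty":0,"tz":118,"ax":0,"ay":0,"az":0,"claw":15},{"tx":0,"ty":0,"tz":118,"ax":0,"ay":0,"az":0,"claw":15}]'

```text
time_s: 41.72
tcp_pos: [0.4955, 0.1529, 0.1248]
ee_rot: [[0.932, -0.362, 0.001], [-0.362, -0.932, 0.0], [0.001, -0.001, -1.0]]
wrist_force: [-0.1, -0.1, -1.2]
gripper_width: 0.338
gripper_force: 29.9
```

Run:
```python
from h import *
s=sense();print(s["tcp_pos"],s["gripper_width"]*87,s["wrist_force"],totool([*CELL[0],.0645]))
```

```text
[0.49546889 0.15291268 0.12482714] 29.448423879591537 [-0.13401763 -0.13772142 -1.17267091] [-1.6 -1.3 60.3]
```

Emit:
servo_tool --deltas '[{"tx":-1,"ty":-1,"tz":10,"ax":0,"ay":0,"az":0,"claw":15},{"tx":-1,"ty":-1,"tz":17,"ax":0,"ay":0,"az":0,"claw":15},{"tx":-1,"ty":-1,"tz":23,"ax":0,"ay":0,"az":0,"claw":15},{"tx":-1,"ty":-1,"tz":29,"ax":0,"ay":0,"az":0,"claw":15},{"tx":-1,"ty":-1,"tz":35,"ax":0,"ay":0,"az":0,"claw":15},{"tx":-1,"ty":-1,"tz":41,"ax":0,"ay":0,"az":0,"claw":15},{"tx":-1,"ty":-1,"tz":47,"ax":0,"ay":0,"az":0,"claw":15},{"tx":-1,"ty":-1,"tz":52,"ax":0,"ay":0,"az":0,"claw":15},{"tx":-1,"ty":-1,"tz":56,"ax":0,"ay":0,"az":0,"claw":15},{"tx":-1,"ty":-1,"tz":58,"ax":0,"ay":0,"az":0,"claw":15},{"tx":-1,"ty":-1,"tz":58,"ax":0,"ay":0,"az":0,"claw":15}]'

```text
time_s: 42.63
tcp_pos: [0.4937, 0.1542, 0.0652]
ee_rot: [[0.932, -0.362, -0.002], [-0.362, -0.932, -0.001], [-0.001, 0.002, -1.0]]
wrist_force: [0.2, 0.4, -1.8]
gripper_width: 0.333
gripper_force: 29.9
```

Emit:
servo_tool --deltas '[{"tx":0,"ty":0,"tz":1,"ax":0,"ay":0,"az":0,"claw":15},{"tx":0,"ty":0,"tz":2,"ax":0,"ay":0,"az":0,"claw":15},{"tx":0,"ty":0,"tz":2,"ax":0,"ay":0,"az":0,"claw":15}]'

```text
time_s: 42.88
tcp_pos: [0.4943, 0.1546, 0.0641]
ee_rot: [[0.932, -0.361, 0.0], [-0.361, -0.932, 0.0], [0.0, -0.0, -1.0]]
wrist_force: [0.4, 0.2, -1.8]
gripper_width: 0.339
gripper_force: 29.9
```

Emit:
servo_tool --deltas '[{"tx":0,"ty":0,"tz":1,"ax":0,"ay":0,"az":0,"claw":15},{"tx":0,"ty":0,"tz":1.5,"ax":0,"ay":0,"az":0,"claw":15},{"tx":0,"ty":0,"tz":1.5,"ax":0,"ay":0,"az":0,"claw":15}]'

```text
time_s: 43.13
tcp_pos: [0.4946, 0.1547, 0.0631]
ee_rot: [[0.933, -0.361, 0.001], [-0.361, -0.933, 0.0], [0.001, -0.001, -1.0]]
wrist_force: [0.0, -0.6, 2.2]
gripper_width: 0.34
gripper_force: 29.9
```

Emit:
servo_tool --deltas '[{"tx":0,"ty":0,"tz":0,"ax":0,"ay":0,"az":0,"claw":48},{"tx":0,"ty":0,"tz":0,"ax":0,"ay":0,"az":0,"claw":48},{"tx":0,"ty":0,"tz":0,"ax":0,"ay":0,"az":0,"claw":48},{"tx":0,"ty":0,"tz":-20,"ax":0,"ay":0,"az":0,"claw":48},{"tx":0,"ty":0,"tz":-55,"ax":0,"ay":0,"az":0,"claw":48},{"tx":0,"ty":0,"tz":-95,"ax":0,"ay":0,"az":0,"claw":48},{"tx":0,"ty":0,"tz":-137,"ax":0,"ay":0,"az":0,"claw":48},{"tx":0,"ty":0,"tz":-137,"ax":0,"ay":0,"az":0,"claw":48},{"tx":0,"ty":0,"tz":-137,"ax":0,"ay":0,"az":0,"claw":48}]'

```text
time_s: 43.88
tcp_pos: [0.4956, 0.1555, 0.2025]
ee_rot: [[0.932, -0.361, 0.006], [-0.361, -0.932, 0.004], [0.004, -0.006, -1.0]]
wrist_force: [0.1, 0.7, -1.1]
gripper_width: 0.552
gripper_force: 0.0
```

Run:
```python
from h import *
print(sense()["tcp_pos"],totool([.605,-.0315,.2]));cv2.imwrite("pics/s2.png",capture("scene")[100:270,100:400].repeat(2,0).repeat(2,1))
```

```text
[0.49563144 0.15553826 0.20251984] [169.5 134.9   2.4]
```

View pics/s2.png

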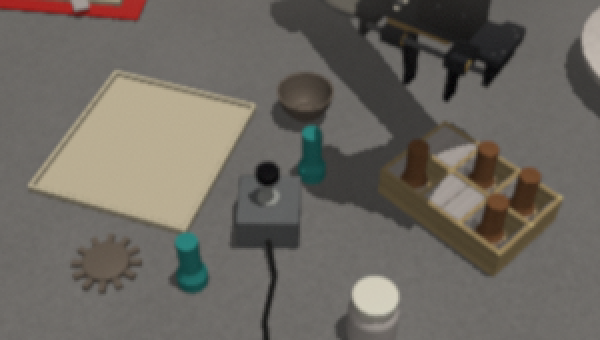

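All four stamps stand upright in the crate, with handles at (416,160), (487,162), (527,190) and (495,217). The tray is empty and the knob head is still up at (268,174). Now I'll push the knob in.

Emit:
servo_tool --deltas '[{"tx":169,"ty":134,"tz":0,"ax":0,"ay":0,"az":0,"claw":0},{"tx":169,"ty":134,"tz":0,"ax":0,"ay":0,"az":0,"claw":0},{"tx":169,"ty":134,"tz":0,"ax":0,"ay":0,"az":0,"claw":0},{"tx":169,"ty":134,"tz":0,"ax":0,"ay":0,"az":0,"claw":0},{"tx":169,"ty":134,"tz":0,"ax":0,"ay":0,"az":0,"claw":0},{"tx":169,"ty":134,"tz":0,"ax":0,"ay":0,"az":0,"claw":0},{"tx":169,"ty":134,"tz":0,"ax":0,"ay":0,"az":0,"claw":0},{"tx":169,"ty":134,"tz":30,"ax":0,"ay":0,"az":0,"claw":0},{"tx":169,"ty":134,"tz":55,"ax":0,"ay":0,"az":0,"claw":0},{"tx":169,"ty":134,"tz":72,"ax":0,"ay":0,"az":0,"claw":0},{"tx":169,"ty":134,"tz":72,"ax":0,"ay":0,"az":0,"claw":0},{"tx":169,"ty":134,"tz":72,"ax":0,"ay":0,"az":0,"claw":0}]'

```text
time_s: 44.93
tcp_pos: [0.6022, -0.0306, 0.1262]
ee_rot: [[0.933, -0.36, -0.004], [-0.36, -0.933, -0.001], [-0.003, 0.002, -1.0]]
wrist_force: [1.0, 0.0, 0.1]
gripper_width: 0.005
gripper_force: 0.0
```

Run:
```python
from h import *
print(sense()["tcp_pos"],totool([.605,-.0315,.099]),sense()["gripper_width"])
```

```text
[ 0.60217185 -0.03061686  0.12620456] [ 3.  -0.3 27.2] 0.004520849953856813
```

Emit:
servo_tool --deltas '[{"tx":2,"ty":0,"tz":4,"ax":0,"ay":0,"az":0,"claw":0},{"tx":2,"ty":0,"tz":8,"ax":0,"ay":0,"az":0,"claw":0},{"tx":2,"ty":0,"tz":12,"ax":0,"ay":0,"az":0,"claw":0},{"tx":2,"ty":0,"tz":16,"ax":0,"ay":0,"az":0,"claw":0},{"tx":2,"ty":0,"tz":20,"ax":0,"ay":0,"az":0,"claw":0},{"tx":2,"ty":0,"tz":23,"ax":0,"ay":0,"az":0,"claw":0},{"tx":2,"ty":0,"tz":26,"ax":0,"ay":0,"az":0,"claw":0},{"tx":2,"ty":0,"tz":26,"ax":0,"ay":0,"az":0,"claw":0},{"tx":2,"ty":0,"tz":26,"ax":0,"ay":0,"az":0,"claw":0}]'

```text
time_s: 45.68
tcp_pos: [0.6049, -0.0323, 0.101]
ee_rot: [[0.932, -0.362, -0.001], [-0.362, -0.932, -0.0], [-0.001, 0.001, -1.0]]
wrist_force: [-0.3, -0.5, 0.7]
gripper_width: 0.001
gripper_force: 0.0
```

Emit:
servo_tool --deltas '[{"tx":0,"ty":0,"tz":1,"ax":0,"ay":0,"az":0,"claw":0},{"tx":0,"ty":0,"tz":1.5,"ax":0,"ay":0,"az":0,"claw":0},{"tx":0,"ty":0,"tz":1.5,"ax":0,"ay":0,"az":0,"claw":0}]'

```text
time_s: 45.93
tcp_pos: [0.6052, -0.0323, 0.1005]
ee_rot: [[0.932, -0.361, -0.0], [-0.361, -0.932, -0.0], [0.0, 0.0, -1.0]]
wrist_force: [-1.8, 0.1, 3.8]
gripper_width: 0.008
gripper_force: 1.5
```

The knob is against its end stop at about 0.100 m. I'll retreat and check.

Emit:
servo_tool --deltas '[{"tx":0,"ty":0,"tz":-30,"ax":0,"ay":0,"az":0,"claw":0},{"tx":0,"ty":0,"tz":-70,"ax":0,"ay":0,"az":0,"claw":0},{"tx":0,"ty":0,"tz":-110,"ax":0,"ay":0,"az":0,"claw":0},{"tx":-60,"ty":0,"tz":-130,"ax":0,"ay":0,"az":0,"claw":0},{"tx":-100,"ty":0,"tz":-130,"ax":0,"ay":0,"az":0,"claw":0},{"tx":-100,"ty":0,"tz":-130,"ax":0,"ay":0,"az":0,"claw":0},{"tx":-100,"ty":0,"tz":-130,"ax":0,"ay":0,"az":0,"claw":0},{"tx":-100,"ty":0,"tz":-130,"ax":0,"ay":0,"az":0,"claw":0},{"tx":-100,"ty":0,"tz":-130,"ax":0,"ay":0,"az":0,"claw":0},{"tx":-100,"ty":0,"tz":-130,"ax":0,"ay":0,"az":0,"claw":0}]'

```text
time_s: 46.77
tcp_pos: [0.5127, 0.0038, 0.2296]
ee_rot: [[0.932, -0.362, -0.0], [-0.362, -0.932, -0.0], [-0.0, 0.0, -1.0]]
wrist_force: [0.4, -0.3, 0.8]
gripper_width: 0.002
gripper_force: 0.0
```

Run:
```python
from h import *
cv2.imwrite("pics/s3.png",capture("scene")[100:290,100:400].repeat(2,0).repeat(2,1))
print(sense()["tcp_pos"],sense()["time_s"])
```

```text
[0.51268339 0.00377468 0.2294001 ] 46.8167
```

View pics/s3.png

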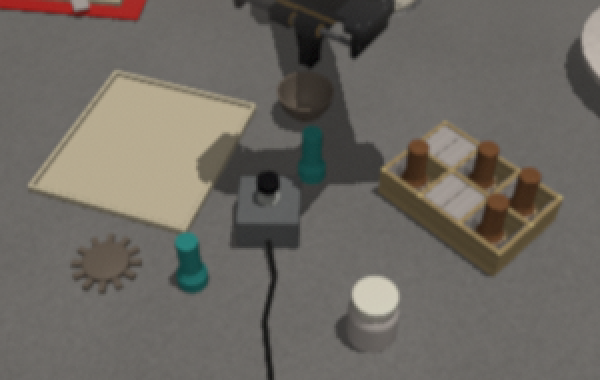

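The knob head has dropped to (268,182), so it is in. Four stamps stand upright in the crate, and the bowl, sun tile, jar and turquoise look-alikes have not moved. Handing in.

```bash
python3 -c "
from station import *
print(finish_job())"
```

```text
the job is handed in; nothing more can be done
None
```

I pulled the knob out, stood all four stamps upright in empty cells 0, 2, 4 and 5, pushed the knob fully back in, and handed the job in at about 47 s, leaving the bowl, sun tile and jar untouched; the hand-in call returned no verdict.

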